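Gauge the chair rungs with the bench caliper

TASK

First clear the red-marked offcut off the bench caliper and lay it in the orange scrap crate. Then check the chair rungs that are there one at a time, pale before mid-brown before dark: lay the rung flat across the caliper's bed with its square block centred between the jaws, slide the jaw shut by its red tab until both jaws bear lightly on the block and hold it there for about a second without the jaw leaning, open it again and lay the rung flat on the blue board. Finish with every rung flat on the board, side by side and well inside its edges, the caliper wide open and empty, and everything else on the bench left alone.

Things in the scene. Friction and masses are not known exactly. Their poses are not given: they have to be found in the camera images.
- caliper: fixed bench caliper, green base plate 110 mm (x) by 300 mm (y, from -128 to +172) by 12 mm high with an aluminium bed 90 mm wide (x) whose top is 18 mm above the table. Origin on the table, midway between the jaws' faces when the jaw is wide open (jaw_slide 0); its y axis runs along the slide, from the fixed jaw (-y) to the sliding jaw (+y); x across, along the faces
- anvil: forked fixed jaw of the caliper: two steel prongs, each 13 mm wide and 20 mm thick, with a 50 mm gap between them (caliper x from -25 to +25 mm, bed level, open to the back) so that fingers can reach in beside a rung that lies against it; top 65 mm above the table; origin = the caliper's origin; its faces look to the caliper's +y and lie at caliper y = -75 mm
- moving_jaw: sliding jaw: steel blade 50 mm wide, top 65 mm above the table, and behind it a red upright tab to move it by. Origin on its tilt pin 18 mm above the table, 25 mm behind its measuring face (towards +y of the caliper). Light: it slides with 1.5 N of friction and stays where it is left
- jaw_tab (a point): grip point on the red tab of the sliding jaw, 58 mm above the table and 57 mm behind the jaw's face, with 35 mm clear between blade and tab; the tab is 12 mm thick along the slide, 26 mm wide across it, its top 77 mm above the table and its foot on the slide 31 mm above the table
- jaw_slide (a joint): travel of the sliding jaw in m: 0 wide open (jaws 150 mm apart), growing as it closes along the caliper's -y; the gap between the jaws is 0.150 minus this value; end stops at -0.015 (open) and 0.125
- jaw_tilt (a joint): lean of the sliding jaw in rad: 0 upright, positive leaning with its top towards the fixed jaw; sprung at 8 N m/rad, so it leans if the tab is pushed hard or high up, or twisted
- bed (a point): middle of the place to lay a rung: on the top of the caliper's bed, 57 mm from the fixed jaw's face. A rung lies across the slide (its length along the caliper's x)
- offcut: waste wood stick with red paint marks, 110 mm long (x) and 36 mm square; origin at its centre. Starts on the caliper's bed
- scrap_crate: orange open crate fixed to the table, 170 mm square, 55 mm high, walls and floor 6 mm; origin on the table at its centre
- board: fixed plywood board with a blue felt top, 200 mm (x) by 250 mm (y), top 12 mm above the table; origin on the table under its centre
- rung_pale: pale (light wood) chair rung, 160 mm long along its x: a square block 34 mm by 34 mm and 80 mm long in the middle, a thinner turned end on either side; origin at its centre. May be absent
- rung_brown: mid-brown chair rung, 160 mm long along its x: a square block 38 mm by 38 mm and 80 mm long in the middle, a thinner turned end on either side; origin at its centre. May be absent
- rung_dark: dark brown chair rung, 160 mm long along its x: a square block 42 mm by 42 mm and 80 mm long in the middle, a thinner turned end on either side; origin at its centre. May be absent
- tape: yellow tape measure 70 x 35 x 65 mm; a bystander, to be left alone
- screwdriver: screwdriver lying on the table; a bystander, to be left alone
- glue: yellow glue bottle, 60 mm across, 160 mm high; a bystander, to be left alone
- stain: steel can 80 mm across, 100 mm high; a bystander, to be left alone
- sanding_disc: flat red sanding disc 120 mm across; a bystander, to be left alone
- pot: blue pot 80 mm across, 100 mm high; a bystander, to be left alone

How it is judged:
By the outcome, as a careful person would: the job done as asked, in the order asked, and still so for the second after the job is handed in, with the robot touching nothing.
Of rung_pale, rung_brown, rung_dark only 2 to 3 are there at a start; the rules pass over those that are not, and their reading is None.
At some moment in a run one of rung_pale, rung_brown, rung_dark, offcut may be knocked a few centimetres aside while the robot is not near it.
Once in a run the grip may slacken for a moment while it holds something.
It also fails if it takes over 210 s, if anything falls off the work surface, if the arm or the gripper's body presses on something with over 40 N, if the wrist force passes 120 N, or if a joint passes its speed limit or range.

ROBOT

A 7-joint arm with a two-finger parallel gripper is mounted at the origin on the work surface. World frame = base frame: x ahead of the robot, y to its left, z up, the work surface at z = 0. Lengths are in m, angles in rad, forces in N, time in s.
With the tool pointing down it reaches from about 0.425 to 0.925 m from the base axis. Payload 6.8 kg.
Tool frame: the origin (TCP) lies at the very end of the fingers, on their centre line; the grasp point (between the pads) lies 19 mm behind it; z points along the fingers, y is the line along which they close (so a half turn about z gives the same grasp; the last joint's range is limited). The gripper opens to 85 mm and grips with 20 to 120 N. Pads are 22 mm wide; open, the fingers measure 114 mm over their backs; the gripper's body (76 mm by 85 mm) begins 54 mm behind the grasp point. The pads swing forward as they close: fully open they stand 13 mm farther back than shut.
Start: joints at [-1.421, 0.477, 0.022, 1.555, -0.011, 1.109, -0.083], TCP at [0.172, 0.653, 0.231] pointing down, gripper open.
Joint ranges: [-2.96, 2.96], [-0.34, 2.1], [-1.41, 1.46], [0.24, 2.44], [-1.37, 4.51], [0.17, 1.92], [-2.96, 2.96]. Speed limits (rad/s): [2.39, 2.39, 3.14, 3.14, 3.14, 3.14, 3.14].

INTERFACE

Orientations are given as a unit quaternion [w, x, y, z].
In Python, from station import get_obs, read_camera, hand_in gives the robot as it stands.
- The arm moves only by the tool arm_command, never from a script. Its argument "commands" is one flat list of numbers, 7 for each row, row after row: the shift along the tool's x, y, z in m, then the turn, a rotation vector about the tool's x, y, z in degrees, then the opening, from 0 (shut) to 1 (fully open). In form: [tx, ty, tz, rx, ry, rz, fingers, tx, ty, tz, rx, ry, rz, fingers, ...]. A call has 1 to 8 rows; each row is the pose to reach, as a shift and turn from the pose commanded when the call began, along the tool's axes at that moment; what a row does not reach only later rows make up. A row lasts 1/10 s, in which the tool goes at most 50 mm and 8.59 degrees, less where a joint would pass 70% of its speed; a pose out of reach is approached as far as the arm can. A call with a gripper value outside its range is refused whole. The fingers move at their own pace and stop on an object; "force" is the grip in N (left out, the last holds). Time passes only in rows, so rows that repeat a pose let the fingers close. It gives the time, the measured TCP pose, the force, the opening and the grip force at its end, in the units of the state.
- get_obs(): the state, without advancing time (a new reading comes with each control period).
- read_camera(name): name is "scene" or "top" or "wrist"; returns a dict with "img" (480x640x3 uint8, red, green, blue), "camera_matrix" (3x3 intrinsics, pixels), "pose" (4x4, takes a point from camera to world coordinates). Camera axes: x right, y down, z forward; pixel columns grow to the right and rows downward; lengths in m; the calibration is good to about 2 mm. A picture is of the moment at which its call begins. There is no depth.
- hand_in(): hands the job in; it is judged then, once.
The state is a dict: "t": time; "q": joint angles; "joint_vel": joint speeds; "joint_torque": joint torques, N m; "eef_pos": TCP position; "tool_rot": TCP orientation; "contact_force": force on the tool from outside, world axes, zero at the start; "torque": the same for the moment, N m; "gripper_width": opening from 0.0 (shut) to 1.0 (fully open); "grasp_force": force on a finger pad.
Only numpy, scipy, OpenCV 4.12 (cv2) and the standard library are available. Lean on these libraries where they do the work, as an engineer would, in place of code of your own. Each camera call takes 0.05 s, during which the arm holds its last target. There are 200 camera calls.

## Working session

There is one attempt and no reset: what is moved stays moved. The work goes in short steps, Python scripts to look and compute and a tool call to move; the robot and the scene stay as the last step left them, time stands still between calls to the robot, and variables do not carry over. Pictures are saved under pics/ and viewed, at most 14 in all, crops included, and the job is handed in when it is done.

Besides the shell and the picture viewer there is one more tool, called after "Emit:" as a command line: name --argument value ..., lists and objects as JSON in quotes. arm_command: Moves the arm, as the interface text tells. Its arguments: {"type":"object","properties":{"commands":{"type":"array","items":{"type":"number"}},"force":{"type":"number"}},"required":["commands"]}

```bash
ls; mkdir -p pics; python3 - <<'E'
from station import *
import cv2,numpy as np
o=get_obs();print({k:np.round(v,3) for k,v in o.items()})
for n in ("top","scene"):
    r=read_camera(n);cv2.imwrite(f"pics/{n}0.png",r["img"][:,:,::-1]);print(n,r["camera_matrix"],np.round(r["pose"],4))
E
```

```text
pics
{'t': np.float64(0.0), 'q': array([-1.421,  0.478,  0.022,  1.556, -0.011,  1.109, -0.083]), 'joint_vel': array([-0.001, -0.   , -0.002,  0.001,  0.   , -0.001,  0.001]), 'joint_torque': array([-0.0000e+00, -5.9646e+01,  1.6080e+00, -2.8120e+01,  1.2000e-02,
        9.0000e-03,  0.0000e+00]), 'eef_pos': array([0.172, 0.652, 0.23 ]), 'tool_rot': array([-0.   ,  0.128,  0.992, -0.001]), 'contact_force': array([ 0.318, -0.647, -0.736]), 'torque': array([ 0.007, -0.008,  0.048]), 'grasp_force': np.float64(0.0), 'gripper_width': np.float64(1.001)}
top [[457.38468041   0.         317.24070117]
 [  0.         457.38468041 240.08257391]
 [  0.           0.           1.        ]] [[-0.007  -0.9872  0.1593  0.3549]
 [-1.      0.0065 -0.0035  0.0144]
 [ 0.0024 -0.1593 -0.9872  1.0154]
 [ 0.      0.      0.      1.    ]]
scene [[482.29391009   0.         322.87173824]
 [  0.         482.29391009 236.40193268]
 [  0.           0.           1.        ]] [[-0.1207  0.6155 -0.7789  1.4422]
 [ 0.9927  0.069  -0.0993  0.1186]
 [-0.0074 -0.7851 -0.6193  0.8193]
 [ 0.      0.      0.      1.    ]]
```

View pics/top0.png

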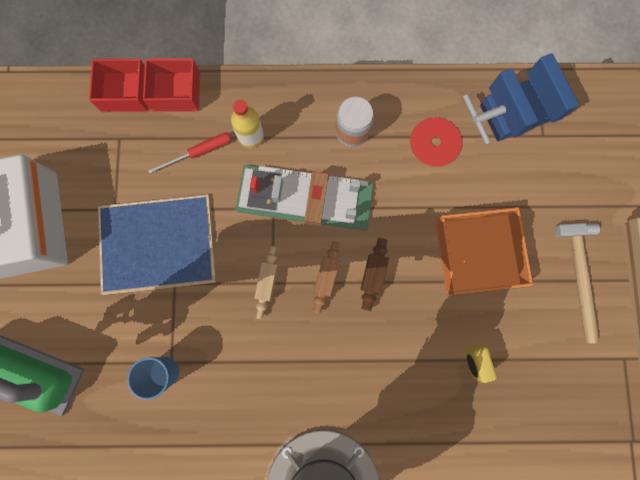

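View pics/scene0.png

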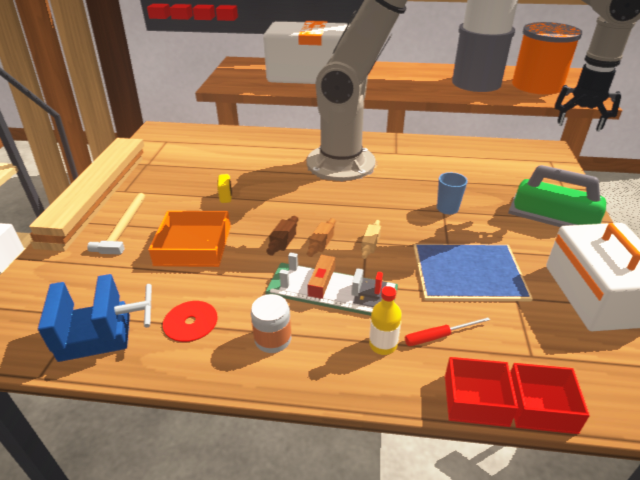

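The top view shows the caliper at about (305,197), with the anvil on the right and the tab at (255,185). The offcut is at (317,197). The three rungs, pale, brown and dark, are at (266,282), (327,278) and (374,274). The board is at (157,244) and the crate at (484,252).

```bash
cat > h.py <<'E'
from station import *
import cv2,numpy as np
from scipy.spatial.transform import Rotation as R
def ray(c,uv,z):
    uv=np.atleast_2d(np.array(uv,float)); d=np.c_[uv,np.ones(len(uv))]@np.linalg.inv(c["camera_matrix"]).T@c["pose"][:3,:3].T
    o=c["pose"][:3,3]; return (o+d*((z-o[2])/d[:,2])[:,None])
def proj(c,P):
    P=np.atleast_2d(P); p=(P-c["pose"][:3,3])@c["pose"][:3,:3]@c["camera_matrix"].T; return p[:,:2]/p[:,2:]
def save(c,n,box=None,s=1):
    im=c["img"][:,:,::-1]
    if box: im=im[box[1]:box[3],box[0]:box[2]]
    cv2.imwrite(f"pics/{n}.png",cv2.resize(im,None,fx=s,fy=s,interpolation=cv2.INTER_CUBIC))
def tool():
    o=get_obs(); q=o["tool_rot"]; return o["eef_pos"],R.from_quat(np.r_[q[1:],q[0]]).as_matrix()
def yaw(): # world angle of the tool y (closing) axis, mod 180
    y=tool()[1][:,1]; return np.degrees(np.arctan2(y[1],y[0]))%180
def shift(target,closing=None,tilt=True):
    "tool-axes shift/turn from now to TCP target, closing-axis world angle (deg)"
    p,M=tool(); x=np.array([1,0,0.])
    if closing is None: closing=yaw()
    y=np.array([np.cos(np.radians(closing)),np.sin(np.radians(closing)),0])
    if y@M[:,1]<0:y=-y
    z=np.array([0,0,-1.]); N=np.c_[np.cross(y,z),y,z]
    t=M.T@(np.array(target)-p); r=np.degrees(R.from_matrix(M.T@N).as_rotvec())
    print("shift mm",np.round(t*1000,1),"turn",np.round(r,2)); return t,r
def st():
    o=get_obs();print("t",round(o["t"],2),"p",np.round(o["eef_pos"],4),"yaw",round(yaw(),1),"F",np.round(o["contact_force"],1),"w",round(o["gripper_width"],3),"g",round(o["grasp_force"],1),"q",np.round(o["q"],2))
E
python3 - <<'E'
from h import *
c=read_camera("top");hsv=cv2.cvtColor(c["img"],cv2.COLOR_RGB2HSV)
for p in [(266,282),(327,278),(374,274),(317,185),(157,244),(484,252),(240,215),(290,181),(285,300)]: print(p,hsv[p[1],p[0]])
def rect(m,z,name,box):
    k=np.zeros_like(m);x0,y0,x1,y1=box;k[y0:y1,x0:x1]=m[y0:y1,x0:x1]
    cs,_=cv2.findContours(k,0,1);q=max(cs,key=cv2.contourArea);r=cv2.minAreaRect(q)
    P=ray(c,cv2.boxPoints(r),z);print(name,np.round(r[0]),"ctr",np.round(P.mean(0),3),"sides",np.round(np.linalg.norm(np.diff(P,axis=0),axis=1),3)[:2],"dir",[round(float(np.degrees(np.arctan2(*(P[i+1]-P[i])[1::-1])))%180,1) for i in (0,1)])
H,S,V=cv2.split(hsv);I=lambda b:b.astype(np.uint8)*255
rect(I((H>105)&(H<125)&(S>100)),.012,"board",(90,190,225,300))
rect(I((H<12)&(S>200)&(V>120)),.055,"crate",(430,200,540,300))
rect(I((H>60)&(H<90)&(S>90)),.012,"base",(225,155,385,240))
save(c,"crop1",(225,150,425,330),4)
E
```

```text
(266, 282) [ 17  86 192]
(327, 278) [ 13 125 159]
(374, 274) [ 11 129  95]
(317, 185) [  9 137 156]
(157, 244) [109 100 140]
(484, 252) [ 11 171 151]
(240, 215) [ 14 106 163]
(290, 181) [  8  15 137]
(285, 300) [ 14 111 149]
board [148. 244.] ctr [0.511 0.385 0.012] sides [0.221 0.185] dir [95.8, 7.9]Traceback (most recent call last):
  File "<stdin>", line 10, in <module>
  File "<stdin>", line 6, in rect
ValueError: max() iterable argument is empty
```

```bash
python3 - <<'E'
from h import *
c=read_camera("top")
save(c,"crop1",(225,155,425,305),4)
# board & crate from corner pixels
for n,z,px in [("board",.012,[(98,207),(209,197),(214,284),(103,292)]),("crate",.055,[(438,212),(523,209),(531,287),(446,293)])]:
    P=ray(c,px,z);print(n,np.round(P,3).tolist(),P.mean(0).round(3),np.linalg.norm(P-np.roll(P,1,0),axis=1).round(3))
E
```

```text
board [[0.595, 0.503, 0.012], [0.617, 0.254, 0.012], [0.421, 0.237, 0.012], [0.405, 0.479, 0.012]] [0.51  0.368 0.012] [0.192 0.249 0.197 0.242]
crate [[0.569, -0.249, 0.055], [0.575, -0.432, 0.055], [0.407, -0.436, 0.055], [0.396, -0.257, 0.055]] [ 0.487 -0.344  0.055] [0.173 0.184 0.167 0.179]
```

View pics/crop1.png

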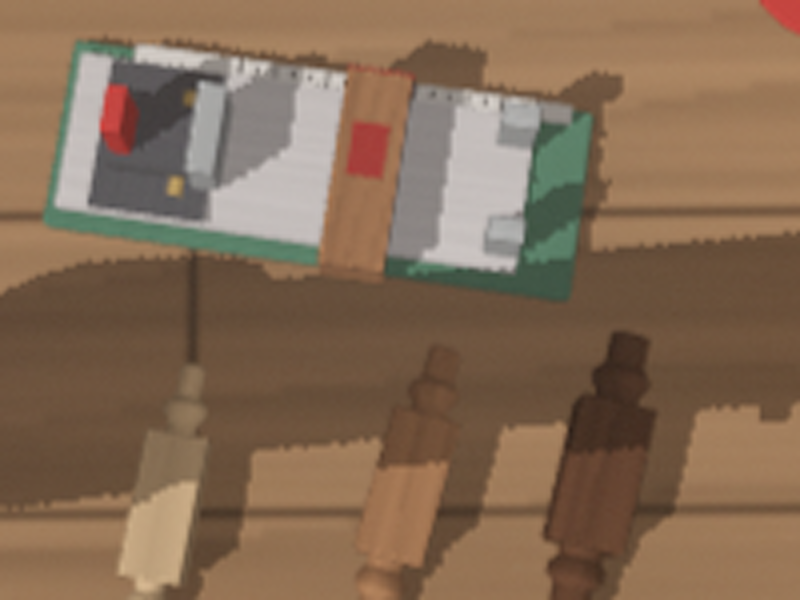

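The crop shows the base corners at crop pixels (75,42), (592,115), (568,300) and (44,222). The offcut lies across the bed, and the rungs lie nearly along world x, tilted about 10°.

```bash
python3 - <<'E'
from h import *
c=read_camera("top")
for n,z,px in [("base",.012,[(75,42),(592,115),(568,300),(44,222)]),("offcut",.054,[(347,66),(412,75),(385,277),(320,265)]),("pale",.034,[(150,432),(208,440),(180,587),(120,574)]),("brown",.038,[(393,408),(460,418),(420,568),(357,553)]),("dark",.042,[(578,397),(656,408),(622,558),(545,540)]),("prongs",.065,[(503,97),(541,103),(524,222),(485,215)]),("blade",.065,[(196,80),(226,85),(215,188),(187,180)])]:
    P=ray(c,np.array(px)/4+[225,155],z);L=(P[0]+P[1]-P[2]-P[3])/2;W=(P[0]+P[3]-P[1]-P[2])/2
    print(n,P.mean(0).round(3),"L",np.linalg.norm(L).round(3),"W",np.linalg.norm(W).round(3),"dirL",np.degrees(np.arctan2(L[1],L[0])).round(1),"dirW",np.degrees(np.arctan2(W[1],W[0])).round(1))
st()
E
```

```text
base [0.615 0.038 0.012] L 0.107 W 0.297 dirL -8.5 dirW 81.2
offcut [0.603 0.012 0.054] L 0.112 W 0.036 dirL -7.8 dirW 80.2
pale [0.423 0.121 0.034] L 0.078 W 0.032 dirL -10.8 dirW 79.6
brown [ 0.433 -0.009  0.038] L 0.081 W 0.035 dirL -15.0 dirW 78.7
dark [ 0.438 -0.112  0.042] L 0.081 W 0.042 dirL -14.4 dirW 79.0
prongs [ 0.606 -0.067  0.065] L 0.066 W 0.021 dirL -9.3 dirW 79.8
blade [0.621 0.098 0.065] L 0.056 W 0.016 dirL -5.0 dirW 76.7
t 0.25 p [0.172  0.6524 0.2309] yaw 75.2 F [ 0.6  0.8 -0.4] w 0.999 g 0.0 q [-1.42  0.48  0.02  1.56 -0.01  1.11 -0.08]
```

```bash
python3 - <<'E'
from h import *
shift([.603,.012,.23],81.2)
E
```

```text
shift mm [-580.  -509.4    1.3] turn [-0.05  0.   -5.97]
```

Emit:
arm_command --commands '[-0.29,-0.255,0,0,0,-6,1,-0.29,-0.255,0,0,0,-6,1,-0.29,-0.255,0,0,0,-6,1,-0.29,-0.255,0,0,0,-6,1,-0.29,-0.255,0,0,0,-6,1,-0.29,-0.255,0,0,0,-6,1,-0.29,-0.255,0,0,0,-6,1,-0.29,-0.255,0,0,0,-6,1]'

```text
t: 1.05
eef_pos: [0.3892, 0.3288, 0.2315]
tool_rot: [0.0, 0.078, 0.997, -0.0]
contact_force: [0.2, 0.4, -0.0]
gripper_width: 0.997
grasp_force: 0.0
```

```bash
python3 - <<'E'
from h import *
st()
shift([.603,.012,.23],81.2)
E
```

```text
t 1.05 p [0.3892 0.3288 0.2315] yaw 81.1 F [ 0.2  0.4 -0. ] w 0.997 g 0.0 q [-0.94  0.2   0.13  1.95 -0.03  0.99  0.62]
shift mm [-260.4 -279.8    1.7] turn [-0.02  0.04 -0.14]
```

Emit:
arm_command --commands '[-0.26,-0.28,0,0,0,0,1,-0.26,-0.28,0,0,0,0,1,-0.26,-0.28,0,0,0,0,1,-0.26,-0.28,0,0,0,0,1,-0.26,-0.28,0,0,0,0,1,-0.26,-0.28,0,0,0,0,1,-0.26,-0.28,0,0,0,0,1,-0.26,-0.28,0,0,0,0,1]'

```text
t: 1.85
eef_pos: [0.6032, 0.0116, 0.2315]
tool_rot: [0.001, 0.078, 0.997, -0.001]
contact_force: [-0.1, -0.0, -0.6]
gripper_width: 1.001
grasp_force: 0.0
```

```bash
python3 - <<'E'
from h import *
st(); c=read_camera("wrist");save(c,"w1");print(c["camera_matrix"],c["pose"].round(3))
E
```

```text
t 1.85 p [0.6032 0.0116 0.2315] yaw 81.0 F [-0.1 -0.  -0.6] w 1.001 g 0.0 q [-0.39  0.37  0.34  1.75 -0.14  1.04  1.42]
[[360.99832226   0.         318.26260137]
 [  0.         360.99832226 240.58640035]
 [  0.           0.           1.        ]] [[ 0.156  0.946  0.284  0.531]
 [ 0.988 -0.149 -0.047  0.024]
 [-0.002  0.287 -0.958  0.375]
 [ 0.     0.     0.     1.   ]]
```

View pics/w1.png

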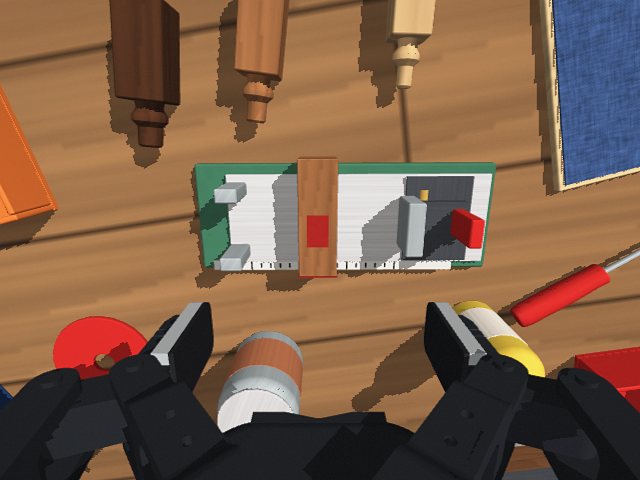

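The wrist view shows the offcut's top from (298,158) to (337,275). The base's near corners are (197,163) and (495,163), the prongs are at (230,192) and (233,256), the blade is at (411,225) and the tab at (467,228).

```bash
python3 - <<'E'
from h import *
c=read_camera("wrist")
P=ray(c,[(298,158),(337,158),(338,276),(300,276)],.054);print(P.round(4),P.mean(0))
P=ray(c,[(195,163),(495,163),(483,266)],.012);print(P.round(4))
u=P[1]-P[0];print(np.linalg.norm(u),np.degrees(np.arctan2(u[1],u[0])),np.linalg.norm(P[2]-P[1]))
P=ray(c,[(245,184),(249,247)],.065);print("prong face top near corners",P.round(4))
P=ray(c,[(412,197),(421,246)],.065);print("blade back?",P.round(4))
E
```

```text
[[ 0.5515 -0.002   0.054 ]
 [ 0.5569  0.0315  0.054 ]
 [ 0.6664  0.0164  0.054 ]
 [ 0.6606 -0.0196  0.054 ]] [0.60884518 0.00658142 0.054     ]
[[ 0.5424 -0.1063  0.012 ]
 [ 0.5898  0.1859  0.012 ]
 [ 0.6971  0.171   0.012 ]]
0.2960869503588309 80.78465307019448 0.10837848688062669
prong face top near corners [[ 0.565  -0.05    0.065 ]
 [ 0.6211 -0.0588  0.065 ]]
blade back? [[0.5991 0.0904 0.065 ]
 [0.6449 0.0946 0.065 ]]
```

```bash
python3 - <<'E'
from h import *
shift([.607,.008,.10],81.1);shift([.607,.008,.025],81.1);print(tool()[1].round(2))
E
```

```text
shift mm [ -3.4  -0.8 131.4] turn [-0.16  0.11 -0.33]
shift mm [ -3.3  -0.6 206.4] turn [-0.16  0.11 -0.33]
[[-0.99  0.16  0.  ]
 [ 0.16  0.99 -0.  ]
 [-0.   -0.   -1.  ]]
```

Emit:
arm_command --commands '[-0.003,0,0.05,0,0,0,1,-0.003,0,0.1,0,0,0,1,-0.003,0,0.14,0,0,0,1,-0.003,0,0.17,0,0,0,1,-0.003,0,0.19,0,0,0,1,-0.003,0,0.2,0,0,0,1,-0.003,0,0.206,0,0,0,1,-0.003,0,0.206,0,0,0,1]'

```text
t: 2.75
eef_pos: [0.6047, 0.0158, 0.0254]
tool_rot: [-0.0, 0.076, 0.997, 0.0]
contact_force: [-0.6, 0.2, 0.0]
gripper_width: 1.002
grasp_force: 0.0
```

Emit:
arm_command --commands '[0,0,0,0,0,0,0.2,0,0,0,0,0,0,0.2,0,0,0,0,0,0,0.2,0,0,0,0,0,0,0.2,0,0,0,0,0,0,0.2,0,0,0,0,0,0,0.2]' --force 60

```text
t: 3.35
eef_pos: [0.6055, 0.0152, 0.0263]
tool_rot: [0.001, 0.077, 0.997, 0.0]
contact_force: [-0.6, 0.3, 6.6]
gripper_width: 0.414
grasp_force: 61.6
```

Emit:
arm_command --commands '[0,0,-0.01,0,0,0,0.2,0,0,-0.04,0,0,0,0.2,0,0,-0.08,0,0,0,0.2,0,0,-0.12,0,0,0,0.2,0,0,-0.12,0,0,0,0.2,0,0,-0.12,0,0,0,0.2]'

```text
t: 3.95
eef_pos: [0.6051, 0.0156, 0.1465]
tool_rot: [0.001, 0.076, 0.997, 0.0]
contact_force: [-0.3, 0.3, -1.5]
gripper_width: 0.412
grasp_force: 60.6
```

Emit:
arm_command --commands '[0.01,-0.05,0,0,0,-2,0.2,0.02,-0.1,0,0,0,-4,0.2,0.03,-0.15,0,0,0,-6,0.2,0.035,-0.2,0,0,0,-8,0.2,0.04,-0.25,0,0,0,-9,0.2,0.05,-0.3,0,0,0,-9,0.2,0.055,-0.34,0,0,0,-9,0.2,0.06,-0.373,0,0,0,-9,0.2]'

```text
t: 4.75
eef_pos: [0.4856, -0.3467, 0.1437]
tool_rot: [-0.002, -0.001, 1.0, 0.0]
contact_force: [0.7, 0.6, -2.1]
gripper_width: 0.412
grasp_force: 60.6
```

Emit:
arm_command --commands '[0,0,0,0,0,0,0.2,0,0,0,0,0,0,0.2,0,0,0,0,0,0,0.2]'

```text
t: 5.05
eef_pos: [0.4886, -0.3422, 0.1441]
tool_rot: [-0.001, -0.003, 1.0, 0.001]
contact_force: [0.9, 0.3, -1.2]
gripper_width: 0.407
grasp_force: 60.5
```

```bash
python3 - <<'E'
from h import *
st(); c=read_camera("wrist");save(c,"w2");t=read_camera("top");save(t,"t2")
st();shift([.487,-.344,.06],90)
E
```

```text
t 5.05 p [ 0.4886 -0.3422  0.1441] yaw 90.3 F [ 0.9  0.3 -1.2] w 0.407 g 60.5 q [ 0.24  0.46  0.35  1.85 -0.2   0.87  2.26]
t 5.15 p [ 0.4891 -0.3422  0.1446] yaw 90.4 F [-0.2 -0.1 -0.2] w 0.411 g 60.5 q [ 0.24  0.46  0.35  1.85 -0.2   0.87  2.26]
shift mm [ 2.  -1.9 84.6] turn [ 0.08 -0.05  0.38]
```

View pics/w2.png

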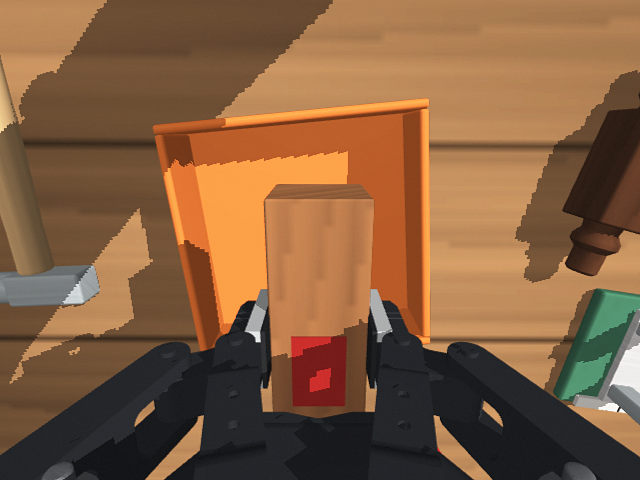

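The offcut is held over the crate. The crate's near rim corners are (153,128) and (428,101), and its right far corner is at about (428,342).

```bash
python3 - <<'E'
from h import *
c=read_camera("wrist")
P=ray(c,[(153,128),(428,101),(428,342)],.055);print(P.round(3),(P[0]+P[2])/2)
E
```

```text
[[ 0.414 -0.444  0.055]
 [ 0.397 -0.275  0.055]
 [ 0.563 -0.259  0.055]] [ 0.48858087 -0.35152554  0.055     ]
```

Emit:
arm_command --commands '[0,-0.007,0.03,0,0,-5,0.2,0,-0.007,0.06,0,0,-5,0.2,0,-0.007,0.085,0,0,-5,0.2,0,-0.007,0.105,0,0,-5,0.2,0,-0.007,0.118,0,0,-5,0.2,0,-0.007,0.125,0,0,-5,0.2,0,-0.007,0.128,0,0,-5,0.2,0,-0.007,0.128,0,0,-5,0.2]'

```text
t: 6.0
eef_pos: [0.489, -0.3511, 0.0176]
tool_rot: [0.0, -0.046, 0.999, -0.0]
contact_force: [0.3, 0.0, -0.2]
gripper_width: 0.411
grasp_force: 60.6
```

Emit:
arm_command --commands '[0,0,0,0,0,0,0.2,0,0,0,0,0,0,0.7,0,0,0,0,0,0,0.7,0,0,0,0,0,0,0.7,0,0,0,0,0,0,0.7]'

```text
t: 6.5
eef_pos: [0.4887, -0.3512, 0.0175]
tool_rot: [0.0, -0.046, 0.999, -0.0]
contact_force: [-0.0, -0.5, 0.7]
gripper_width: 0.698
grasp_force: 0.0
```

Emit:
arm_command --commands '[0,0,-0.03,0,0,0,0.7,0,0,-0.08,0,0,0,0.7,0,0,-0.13,0,0,0,0.7,0,0,-0.18,0,0,0,1,0,0,-0.2,0,0,0,1,0,0,-0.2,0,0,0,1]'

```text
t: 7.1
eef_pos: [0.4903, -0.3525, 0.2215]
tool_rot: [0.003, -0.045, 0.999, -0.002]
contact_force: [0.1, -0.3, -0.3]
gripper_width: 0.997
grasp_force: 0.0
```

```bash
python3 - <<'E'
from h import *
st(); c=read_camera("top");save(c,"crop2",(225,155,545,335),2.5)
shift([.36,.13,.22],79)
E
```

```text
t 7.1 p [ 0.4903 -0.3525  0.2215] yaw 95.2 F [ 0.1 -0.3 -0.3] w 0.997 g 0.0 q [ 0.24  0.38  0.36  1.77 -0.15  1.02  2.32]
shift mm [ 84.8 491.3  -2.1] turn [-0.07  0.19 16.23]
```

View pics/crop2.png

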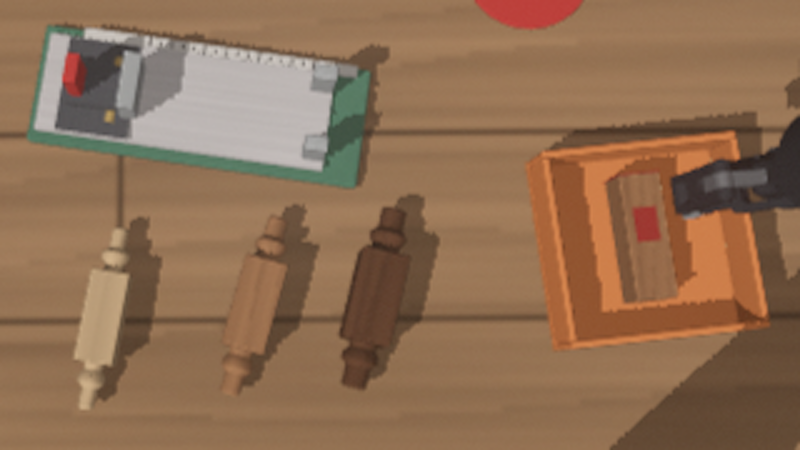

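The offcut lies flat in the crate at crop pixel (645,237). All three rungs are undisturbed.

```bash
python3 - <<'E'
from h import *
c=read_camera("top")
P=ray(c,np.array([(92,266),(128,270),(112,365),(76,359)])/2.5+[225,155],.034);print(P.mean(0).round(3),P.round(3))
shift([.43,.12,.2],78.5)
E
```

```text
[0.425 0.122 0.034] [[0.467 0.131 0.034]
 [0.464 0.1   0.034]
 [0.383 0.113 0.034]
 [0.388 0.143 0.034]]
shift mm [ 15.2 474.3  17.3] turn [1.000e-02 2.000e-02 1.674e+01]
```

Emit:
arm_command --commands '[0,0.05,0,0,0,2,1,0,0.1,0,0,0,4,1,0,0.15,0,0,0,6,1,0,0.2,0,0,0,9,1,0,0.25,0,0,0,12,1,0,0.3,0,0,0,15,1,0,0.35,0,0,0,17,1,0,0.38,0,0,0,17,1]'

```text
t: 8.0
eef_pos: [0.452, 0.0311, 0.2156]
tool_rot: [-0.002, 0.101, 0.995, -0.0]
contact_force: [-0.3, -0.1, 0.1]
gripper_width: 0.999
grasp_force: 0.0
```

```bash
python3 - <<'E'
from h import *
st();shift([.43,.12,.16],78.5)
E
```

```text
t 8.0 p [0.452  0.0311 0.2156] yaw 78.4 F [-0.3 -0.1  0.1] w 0.999 g 0.0 q [-0.38  0.13  0.19  2.09 -0.03  0.93  1.2 ]
shift mm [39.2 82.7 55.7] turn [-0.03 -0.19 -0.08]
```

Emit:
arm_command --commands '[0.015,0.03,0.02,0,0,0,1,0.03,0.06,0.04,0,0,0,1,0.039,0.083,0.055,0,0,0,1,0.039,0.083,0.055,0,0,0,1,0.039,0.083,0.055,0,0,0,1,0.039,0.083,0.055,0,0,0,1]'

```text
t: 8.6
eef_pos: [0.4327, 0.1153, 0.162]
tool_rot: [-0.0, 0.103, 0.995, -0.0]
contact_force: [0.3, -0.8, -0.8]
gripper_width: 0.995
grasp_force: 0.0
```

```bash
python3 - <<'E'
from h import *
st();c=read_camera("wrist");save(c,"w3");st()
E
```

```text
t 8.6 p [0.4327 0.1153 0.162 ] yaw 78.1 F [ 0.3 -0.8 -0.8] w 0.995 g 0.0 q [-0.5   0.19  0.12  2.15 -0.03  0.8   1.  ]
t 8.65 p [0.4329 0.1153 0.1623] yaw 78.1 F [-0.3 -0.3 -1.1] w 1.004 g 0.0 q [-0.5   0.19  0.12  2.15 -0.03  0.8   1.  ]
```

View pics/w3.png

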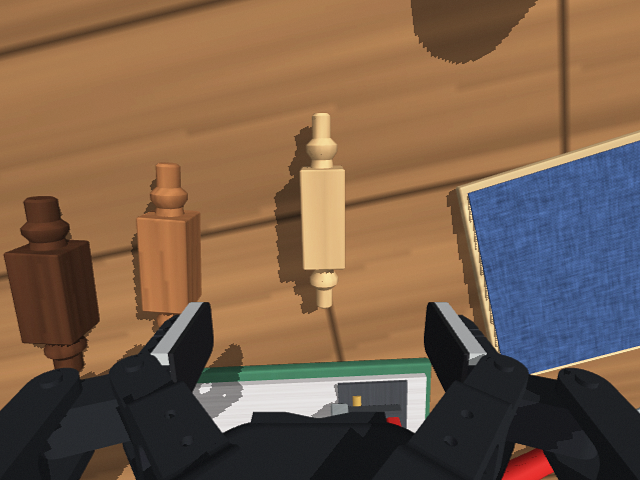

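The pale block's top corners are (300,168), (344,168), (345,268) and (304,269).

```bash
python3 - <<'E'
from h import *
c=read_camera("wrist")
P=ray(c,[(300,168),(344,168),(345,268),(304,269)],.034);m=P.mean(0);print(P.round(4),m.round(4))
L=(P[2]+P[3]-P[0]-P[1])/2;a=np.degrees(np.arctan2(L[1],L[0]));print(np.linalg.norm(L),a)
shift([m[0],m[1],.012],a+90)
E
```

```text
[[0.3832 0.1129 0.034 ]
 [0.3899 0.1449 0.034 ]
 [0.468  0.1309 0.034 ]
 [0.4621 0.0984 0.034 ]] [0.4258 0.1218 0.034 ]
0.0797711164953931 -10.260601793410503
shift mm [  8.5   4.8 150.5] turn [-0.    0.02 -1.63]
```

Emit:
arm_command --commands '[0.0085,0.005,0.04,0,0,-1.6,1,0.0085,0.005,0.08,0,0,-1.6,1,0.0085,0.005,0.11,0,0,-1.6,1,0.0085,0.005,0.13,0,0,-1.6,1,0.0085,0.005,0.143,0,0,-1.6,1,0.0085,0.005,0.15,0,0,-1.6,1,0.0085,0.005,0.15,0,0,-1.6,1,0.0085,0.005,0.15,0,0,-1.6,1]'

```text
t: 9.5
eef_pos: [0.426, 0.123, 0.0129]
tool_rot: [0.0, 0.089, 0.996, 0.0]
contact_force: [-0.1, -0.0, -1.0]
gripper_width: 1.005
grasp_force: 0.0
```

Emit:
arm_command --commands '[0,0,0,0,0,0,0.2,0,0,0,0,0,0,0.2,0,0,0,0,0,0,0.2,0,0,0,0,0,0,0.2,0,0,0,0,0,0,0.2,0,0,0,0,0,0,0.2]' --force 60

```text
t: 10.1
eef_pos: [0.4256, 0.1232, 0.0129]
tool_rot: [0.0, 0.089, 0.996, 0.0]
contact_force: [-1.8, -1.1, 8.1]
gripper_width: 0.385
grasp_force: 59.9
```

Emit:
arm_command --commands '[0,0,-0.02,0,0,0,0.2,0,0,-0.06,0,0,0,0.2,0,0,-0.1,0,0,0,0.2,0,0,-0.13,0,0,0,0.2,0,0,-0.13,0,0,0,0.2,0,0,-0.13,0,0,0,0.2]'

```text
t: 10.7
eef_pos: [0.4254, 0.1233, 0.1425]
tool_rot: [0.0, 0.089, 0.996, 0.0]
contact_force: [-0.5, -0.8, -1.4]
gripper_width: 0.383
grasp_force: 60.1
```

```bash
python3 - <<'E'
from h import *
st()
O=np.array([.614,.013]);a=np.radians(81.1);Y=np.array([np.cos(a),np.sin(a)])
b=O-.05*Y;print(b)
shift([b[0],b[1],.14],81.1)
E
```

```text
t 10.7 p [0.4254 0.1233 0.1425] yaw 79.8 F [-0.5 -0.8 -1.4] w 0.383 g 60.1 q [-0.52  0.22  0.11  2.18 -0.04  0.74  1.01]
[ 0.60626448 -0.03639799]
shift mm [-206.2 -125.3    2.6] turn [ 0.05  0.05 -1.26]
```

Emit:
arm_command --commands '[-0.035,-0.021,0,0,0,-1.3,0.2,-0.075,-0.045,0,0,0,-1.3,0.2,-0.115,-0.07,0,0,0,-1.3,0.2,-0.155,-0.094,0,0,0,-1.3,0.2,-0.19,-0.115,0,0,0,-1.3,0.2,-0.206,-0.123,0,0,0,-1.3,0.2,-0.206,-0.123,0,0,0,-1.3,0.2,-0.206,-0.123,0,0,0,-1.3,0.2]'

```text
t: 11.5
eef_pos: [0.6049, -0.0341, 0.1401]
tool_rot: [-0.002, 0.077, 0.997, -0.0]
contact_force: [-0.4, 0.8, -1.0]
gripper_width: 0.387
grasp_force: 60.1
```

```bash
python3 - <<'E'
from h import *
st();c=read_camera("wrist");save(c,"w4");st()
E
```

```text
t 11.5 p [ 0.6049 -0.0341  0.1401] yaw 81.1 F [-0.4  0.8 -1. ] w 0.387 g 60.1 q [-0.19  0.47  0.19  1.82 -0.11  0.87  1.47]
t 11.55 p [ 0.6047 -0.0333  0.1405] yaw 81.2 F [ 0.1 -0.2 -1.3] w 0.383 g 60.1 q [-0.19  0.47  0.19  1.82 -0.11  0.87  1.47]
```

View pics/w4.png

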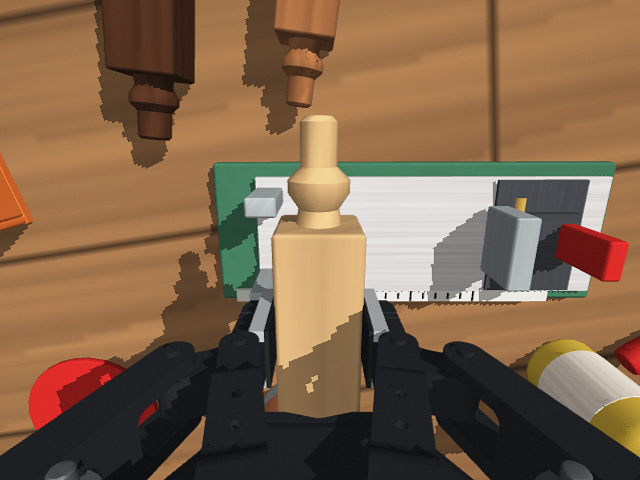

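The wrist view shows the base's near edge from (214,163) to (615,163), with the far right corner at (593,296) and the near prong at (263,201). The rung lies over the bed next to the anvil.

```bash
python3 - <<'E'
from h import *
c=read_camera("wrist")
P=ray(c,[(214,163),(615,163),(588,297)],.012);u=P[1]-P[0];print(P.round(4),np.linalg.norm(u),np.degrees(np.arctan2(u[1],u[0])),np.linalg.norm(P[2]-P[1]))
ctr=(P[0]+P[2])/2;Y=u/np.linalg.norm(u);O=ctr-.022*Y;print("O",O.round(4))
m=ray(c,[(305,177),(306,176)],.028) 
e,_=tool();d=(e-O)[:2];X=np.array([Y[1],-Y[0]]);print("tcp in caliper x,y",d@X,d@Y[:2])
Q=ray(c,[(274,231),(366,235)],.1405+.021);print("rung block top edge",Q.round(4), [( (q-O)[:2]@X, (q-O)[:2]@Y[:2]) for q in Q])
E
```

```text
[[ 0.5415 -0.1007  0.012 ]
 [ 0.5869  0.1928  0.012 ]
 [ 0.6945  0.1791  0.012 ]] 0.296969937143821 81.1991854971083 0.1084603474776785
O [0.6146 0.0175 0.012 ]
tcp in caliper x,y -0.0019258249292828005 -0.05143270251718411
rung block top edge [[ 0.5631 -0.0415  0.1615]
 [ 0.5696 -0.0096  0.1615]] [(np.float64(-0.04186509165471269), np.float64(-0.0661746914783833)), (np.float64(-0.04040404139548037), np.float64(-0.033612868677101594))]
```

Emit:
arm_command --commands '[-0.001,0.002,0.03,0,0,0,0.2,-0.001,0.002,0.06,0,0,0,0.2,-0.001,0.002,0.08,0,0,0,0.2,-0.001,0.002,0.095,0,0,0,0.2,-0.001,0.002,0.103,0,0,0,0.2,-0.001,0.002,0.107,0,0,0,0.2,-0.001,0.002,0.109,0,0,0,0.2,-0.001,0.002,0.109,0,0,0,0.2]'

```text
t: 12.4
eef_pos: [0.6082, -0.0324, 0.0339]
tool_rot: [0.001, 0.077, 0.997, 0.0]
contact_force: [-0.6, 0.2, -1.2]
gripper_width: 0.382
grasp_force: 60.1
```

Emit:
arm_command --commands '[0,0,0,0,0,0,0.2,0,0,0,0,0,0,0.6,0,0,0,0,0,0,0.6,0,0,0,0,0,0,0.6,0,0,0,0,0,0,0.6]'

```text
t: 12.9
eef_pos: [0.6079, -0.0325, 0.0335]
tool_rot: [0.0, 0.077, 0.997, 0.0]
contact_force: [-0.1, 0.6, -0.5]
gripper_width: 0.601
grasp_force: 0.0
```

Emit:
arm_command --commands '[0,0,-0.02,0,0,0,0.6,0,0,-0.06,0,0,0,0.6,0,0,-0.1,0,0,0,0.4,0,0,-0.12,0,0,0,0.3,0,0,-0.12,0,0,0,0.3,0,0,-0.12,0,0,0,0.3,0,0,-0.12,0,0,0,0.3]'

```text
t: 13.6
eef_pos: [0.6067, -0.0324, 0.152]
tool_rot: [-0.001, 0.077, 0.997, -0.0]
contact_force: [-0.1, -0.1, -0.8]
gripper_width: 0.299
grasp_force: 0.0
```

```bash
python3 - <<'E'
from h import *
st();c=read_camera("wrist");save(c,"w5");st()
E
```

```text
t 13.6 p [ 0.6067 -0.0324  0.152 ] yaw 81.1 F [-0.1 -0.1 -0.8] w 0.299 g 0.0 q [-0.19  0.46  0.19  1.81 -0.11  0.89  1.46]
t 13.65 p [ 0.6067 -0.0324  0.1518] yaw 81.1 F [-0.1 -0.4 -0. ] w 0.306 g 0.0 q [-0.19  0.46  0.19  1.81 -0.11  0.89  1.46]
```

View pics/w5.png

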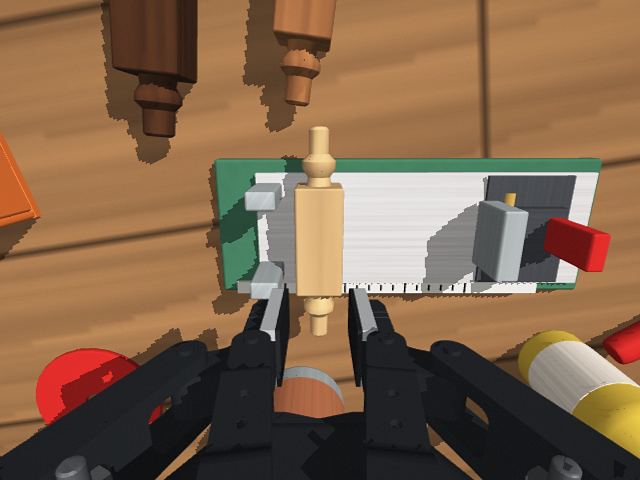

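The rung lies squarely on the bed with its block spanning (295,184) to (343,296). The tab's red mask is around (577,244), so I'll compare it with the model's prediction.

```bash
cat >> h.py <<'E'
O=np.array([.614,.0165]);_a=np.radians(81.2);Yc=np.array([np.cos(_a),np.sin(_a)]);Xc=np.array([Yc[1],-Yc[0]])
def cal(x,y,z): return np.r_[O+x*Xc+y*Yc,z]
def incal(p): d=np.array(p)[:2]-O; return np.r_[d@Xc,d@Yc]
E
python3 - <<'E'
from h import *
c=read_camera("wrist");hsv=cv2.cvtColor(c["img"],cv2.COLOR_RGB2HSV)
m=((hsv[...,0]<6)|(hsv[...,0]>174))&(hsv[...,1]>150)&(hsv[...,2]>60)
m[:,:500]=0;m[300:]=0
n,l,s,ce=cv2.connectedComponentsWithStats(m.astype(np.uint8));print([x.tolist() for x in s[1:] if x[4]>100])
B=[cal(x,y,z) for x in(-.013,.013) for y in (.126,.138) for z in (.031,.077)];p=proj(c,B);print(p.min(0),p.max(0))
st();shift(cal(0,.132,.15),81.2);shift(cal(0,.132,.04),81.2)
E
```

```text
[[544, 218, 67, 54, 2532]]
[544.69696521 216.35607816] [615.14030106 271.15137031]
t 13.7 p [ 0.6068 -0.0324  0.1518] yaw 81.1 F [-0.   0.2 -0.9] w 0.301 g 0.0 q [-0.19  0.46  0.19  1.81 -0.11  0.89  1.46]
shift mm [  0.5 181.4   1.7] turn [-0.03 -0.15 -0.06]
shift mm [  0.2 181.5 111.7] turn [-0.03 -0.15 -0.06]
```

```bash
python3 - <<'E'
from h import *
c=read_camera("top")
print("glue cap",ray(c,[(240,107)],.155).round(3),"foot",ray(c,[(251,145)],0).round(3),"tab",cal(0,.132,.05).round(3))
E
```

```text
glue cap [[0.764 0.164 0.155]] foot [[0.744 0.163 0.   ]] tab [0.634 0.147 0.05 ]
```

Emit:
arm_command --commands '[0,0.04,0,0,0,0,0.35,0,0.08,0,0,0,0,0.35,0,0.12,0,0,0,0,0.35,0,0.155,0,0,0,0,0.35,0,0.18,0,0,0,0,0.35,0,0.18,0,0,0,0,0.35,0,0.18,0,0,0,0,0.35]'

```text
t: 14.45
eef_pos: [0.635, 0.1455, 0.1524]
tool_rot: [-0.001, 0.077, 0.997, -0.0]
contact_force: [-0.7, -0.1, -0.1]
gripper_width: 0.349
grasp_force: 0.0
```

Emit:
arm_command --commands '[0,0,0.03,0,0,0,0.35,0,0,0.055,0,0,0,0.35,0,0,0.07,0,0,0,0.35,0,0,0.085,0,0,0,0.35,0,0,0.1,0,0,0,0.35,0,0,0.11,0,0,0,0.35,0,0,0.11,0,0,0,0.35,0,0,0.11,0,0,0,0.35]'

```text
t: 15.25
eef_pos: [0.6358, 0.1454, 0.0435]
tool_rot: [0.0, 0.077, 0.997, 0.0]
contact_force: [0.5, 0.4, 0.6]
gripper_width: 0.349
grasp_force: 0.0
```

```bash
python3 - <<'E'
from h import *
st();c=read_camera("scene");save(c,"s6",(240,220,440,370),4);print(incal(tool()[0]))
E
```

```text
t 15.25 p [0.6358 0.1454 0.0435] yaw 81.1 F [0.5 0.4 0.6] w 0.349 g 0.0 q [-0.42  0.66  0.14  1.75 -0.12  0.74  1.2 ]
[0.00211292 0.13087482]
```

View pics/s6.png

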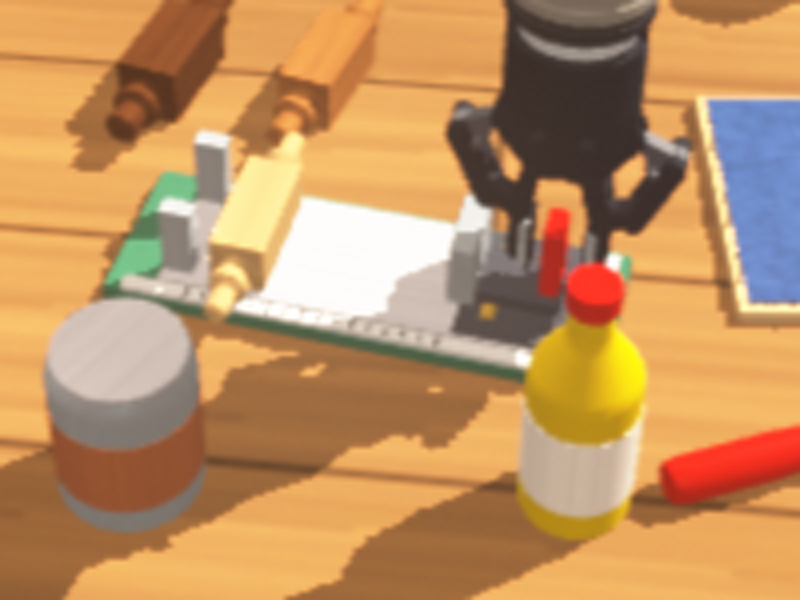

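The scene crop shows the fingers astride the red tab at crop (553,250), and the rung still lying by the anvil. I'll push the jaw shut with the fingers astride the tab rather than clamped on it.

Emit:
arm_command --commands '[0,-0.004,0.008,0,0,0,0.35,0,-0.009,0.008,0,0,0,0.35,0,-0.02,0.008,0,0,0,0.35,0,-0.037,0.008,0,0,0,0.35,0,-0.055,0.008,0,0,0,0.35,0,-0.075,0.008,0,0,0,0.35,0,-0.09,0.008,0,0,0,0.35,0,-0.1,0.008,0,0,0,0.35]'

```text
t: 16.1
eef_pos: [0.6195, 0.0435, 0.0353]
tool_rot: [-0.0, 0.079, 0.997, -0.0]
contact_force: [-0.8, 2.3, -0.9]
gripper_width: 0.351
grasp_force: 0.9
```

Emit:
arm_command --commands '[0,-0.003,0,0,0,0,0.35,0,-0.006,0,0,0,0,0.35,0,-0.009,0,0,0,0,0.35,0,-0.011,0,0,0,0,0.35,0,-0.013,0,0,0,0,0.35,0,-0.015,0,0,0,0,0.35,0,-0.017,0,0,0,0,0.35,0,-0.018,0,0,0,0,0.35]'

```text
t: 16.9
eef_pos: [0.6175, 0.0289, 0.0353]
tool_rot: [0.0, 0.077, 0.997, 0.0]
contact_force: [-0.4, 2.4, -0.9]
gripper_width: 0.35
grasp_force: 1.3
```

```bash
python3 - <<'E'
from h import *
st();print(incal(tool()[0]))
E
```

```text
t 16.9 p [0.6175 0.0289 0.0353] yaw 81.1 F [-0.4  2.4 -0.9] w 0.35 g 1.3 q [-0.24  0.63  0.13  1.84 -0.12  0.68  1.37]
[0.00153436 0.01279019]
```

Emit:
arm_command --commands '[0,-0.001,0,0,0,0,0.35,0,-0.002,0,0,0,0,0.35,0,-0.003,0,0,0,0,0.35,0,-0.003,0,0,0,0,0.35]'

```text
t: 17.3
eef_pos: [0.6169, 0.0255, 0.0353]
tool_rot: [0.0, 0.078, 0.997, -0.0]
contact_force: [1.4, 1.9, -0.5]
gripper_width: 0.348
grasp_force: 1.0
```

Emit:
arm_command --commands '[0,-0.001,0,0,0,0,0.35,0,-0.001,0,0,0,0,0.35,0,-0.001,0,0,0,0,0.35]'

```text
t: 17.6
eef_pos: [0.6168, 0.0247, 0.0354]
tool_rot: [0.0, 0.077, 0.997, -0.0]
contact_force: [1.4, 1.6, -0.1]
gripper_width: 0.35
grasp_force: 1.0
```

Emit:
arm_command --commands '[0,-0.001,0,0,0,0,0.35,0,-0.001,0,0,0,0,0.35,0,-0.001,0,0,0,0,0.35]'

```text
t: 17.9
eef_pos: [0.6166, 0.0237, 0.0353]
tool_rot: [0.0, 0.077, 0.997, -0.0]
contact_force: [2.0, 1.5, 0.1]
gripper_width: 0.352
grasp_force: 1.0
```

Emit:
arm_command --commands '[0,-0.001,0,0,0,0,0.35,0,-0.001,0,0,0,0,0.35]'

```text
t: 18.1
eef_pos: [0.6165, 0.0227, 0.0353]
tool_rot: [0.0, 0.077, 0.997, 0.0]
contact_force: [1.4, 2.1, -0.1]
gripper_width: 0.349
grasp_force: 1.1
```

Emit:
arm_command --commands '[0,-0.001,0,0,0,0,0.35,0,-0.001,0,0,0,0,0.35]'

```text
t: 18.3
eef_pos: [0.6163, 0.0217, 0.0353]
tool_rot: [0.0, 0.077, 0.997, -0.0]
contact_force: [1.6, 0.2, -0.5]
gripper_width: 0.352
grasp_force: 1.1
```

```bash
python3 - <<'E'
from h import *
st();print(incal(tool()[0]))
E
```

```text
t 18.3 p [0.6163 0.0217 0.0353] yaw 81.1 F [ 1.6  0.2 -0.5] w 0.352 g 1.1 q [-0.23  0.62  0.13  1.84 -0.12  0.68  1.38]
[0.00145515 0.00548086]
```

Emit:
arm_command --commands '[0,-0.001,0,0,0,0,0.35,0,-0.001,0,0,0,0,0.35]'

```text
t: 18.5
eef_pos: [0.616, 0.0207, 0.0353]
tool_rot: [-0.0, 0.077, 0.997, -0.0]
contact_force: [1.8, 1.5, -0.5]
gripper_width: 0.345
grasp_force: 1.1
```

Emit:
arm_command --commands '[0,-0.001,0,0,0,0,0.35,0,-0.001,0,0,0,0,0.35]'

```text
t: 18.7
eef_pos: [0.6161, 0.0207, 0.0353]
tool_rot: [0.0, 0.077, 0.997, 0.0]
contact_force: [2.7, 4.9, -1.2]
gripper_width: 0.346
grasp_force: 2.2
```

```bash
python3 - <<'E'
from h import *
st();print(incal(tool()[0]));c=read_camera("scene");save(c,"s7",(250,220,400,320),5)
E
```

```text
t 18.7 p [0.6161 0.0207 0.0353] yaw 81.2 F [ 2.7  4.9 -1.2] w 0.346 g 2.2 q [-0.23  0.62  0.13  1.85 -0.12  0.68  1.39]
[0.00140303 0.00447861]
```

View pics/s7.png

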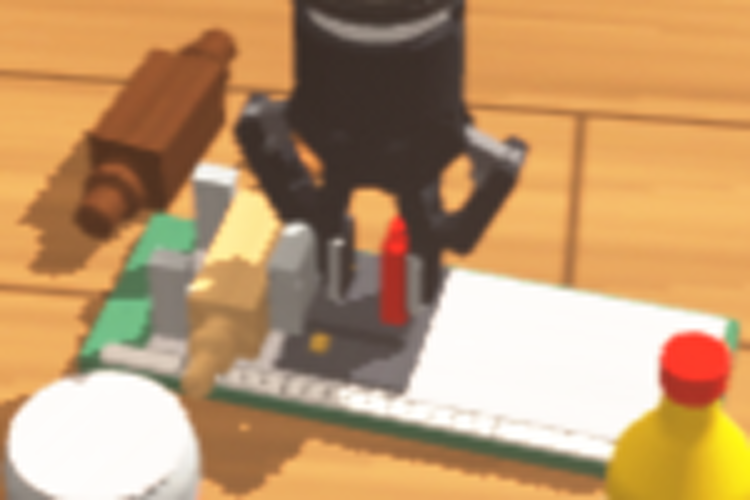

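The rung is now seated between the anvil and the blade, and the push is about 5 N. I'll hold it there.

Emit:
arm_command --commands '[0,0,0,0,0,0,0.35,0,0,0,0,0,0,0.35,0,0,0,0,0,0,0.35,0,0,0,0,0,0,0.35,0,0,0,0,0,0,0.35,0,0,0,0,0,0,0.35,0,0,0,0,0,0,0.35,0,0,0,0,0,0,0.35]'

```text
t: 19.55
eef_pos: [0.6161, 0.0207, 0.0353]
tool_rot: [0.0, 0.077, 0.997, 0.0]
contact_force: [3.0, 4.7, -1.1]
gripper_width: 0.347
grasp_force: 2.4
```

Emit:
arm_command --commands '[0,0,0,0,0,0,0.35,0,0,0,0,0,0,0.35,0,0,0,0,0,0,0.35,0,0,0,0,0,0,0.35,0,0,0,0,0,0,0.35,0,0,0,0,0,0,0.35,0,0,0,0,0,0,0.35]'

```text
t: 20.25
eef_pos: [0.616, 0.0207, 0.0353]
tool_rot: [0.0, 0.077, 0.997, 0.0]
contact_force: [2.4, 4.2, -0.9]
gripper_width: 0.351
grasp_force: 2.4
```

Emit:
arm_command --commands '[0,0.01,0,0,0,0,0.35,0,0.018,0,0,0,0,0.35,0,0.03,0,0,0,0,0.35,0,0.05,0,0,0,0,0.35,0,0.07,0,0,0,0,0.35,0,0.09,0,0,0,0,0.35,0,0.11,0,0,0,0,0.35,0,0.12,0,0,0,0,0.35]'

```text
t: 21.05
eef_pos: [0.6343, 0.1423, 0.0351]
tool_rot: [-0.0, 0.076, 0.997, 0.001]
contact_force: [-1.5, -0.4, -1.2]
gripper_width: 0.348
grasp_force: 0.9
```

Emit:
arm_command --commands '[0,0.006,0,0,0,0,0.35,0,0.012,0,0,0,0,0.35,0,0.017,0,0,0,0,0.35,0,0.02,0,0,0,0,0.35,0,0.02,0,0,0,0,0.35,0,0.015,0,0,0,0,0.35,0,0.01,0,0,0,0,0.35,0,0.01,0,0,0,0,0.35]'

```text
t: 21.85
eef_pos: [0.6362, 0.1465, 0.0355]
tool_rot: [0.0, 0.078, 0.997, -0.0]
contact_force: [0.8, -0.8, -0.0]
gripper_width: 0.347
grasp_force: 0.0
```

Emit:
arm_command --commands '[0,0,-0.03,0,0,0,0.35,0,0,-0.07,0,0,0,0.35,0,0,-0.11,0,0,0,0.35,0,0,-0.12,0,0,0,0.35,0,0,-0.12,0,0,0,0.4]'

```text
t: 22.35
eef_pos: [0.6374, 0.1485, 0.1577]
tool_rot: [0.002, 0.078, 0.997, 0.001]
contact_force: [0.9, 0.2, -0.9]
gripper_width: 0.403
grasp_force: 0.0
```

```bash
python3 - <<'E'
from h import *
st();shift(cal(0,-.055,.155),81.2)
E
```

```text
t 22.35 p [0.6374 0.1485 0.1577] yaw 81.1 F [ 0.9  0.2 -0.9] w 0.403 g 0.0 q [-0.44  0.52  0.17  1.69 -0.1   0.94  1.18]
shift mm [   2.6 -189.     2.2] turn [ 0.13  0.23 -0.1 ]
```

Emit:
arm_command --commands '[0.002,-0.04,0,0,0,0,0.65,0.002,-0.08,0,0,0,0,0.65,0.002,-0.12,0,0,0,0,0.65,0.002,-0.16,0,0,0,0,0.65,0.002,-0.192,0,0,0,0,0.65,0.002,-0.192,0,0,0,0,0.65,0.002,-0.192,0,0,0,0,0.65,0.002,-0.192,0,0,0,0,0.65]'

```text
t: 23.15
eef_pos: [0.6039, -0.0396, 0.1541]
tool_rot: [-0.001, 0.077, 0.997, 0.0]
contact_force: [-0.4, 0.1, 0.2]
gripper_width: 0.649
grasp_force: 0.0
```

```bash
python3 - <<'E'
from h import *
st();c=read_camera("wrist");save(c,"w8")
hsv=cv2.cvtColor(c["img"],cv2.COLOR_RGB2HSV);k=((hsv[...,0]>13)&(hsv[...,0]<25)&(hsv[...,1]>60)&(hsv[...,2]>175)).astype(np.uint8);k[:,:220]=0;k[:,420:]=0;k[:150]=0
r=[c["img"][y,200:420].tolist() for y in ()]
for y in (190,220,250):
    x=np.flatnonzero(k[y]);print(y,x.min(),x.max(),len(x))
    print([incal(p) for p in ray(c,[(x.min(),y),(x.max(),y)],.052)])
t=read_camera("top");p=proj(t,[cal(0,.132,.077)]);print(p)
shift(cal(-.001,-.058,.031),81.2)
E
```

```text
t 23.15 p [ 0.6039 -0.0396  0.1541] yaw 81.2 F [-0.4  0.1  0.2] w 0.649 g 0.0 q [-0.18  0.45  0.19  1.81 -0.11  0.89  1.48]
190 291 336 46
[array([-0.03725761, -0.07444315]), array([-0.03727898, -0.04369755])]
220 291 337 47
[array([-0.0162325 , -0.07488096]), array([-0.01625553, -0.04269009])]
250 291 336 46
[array([ 0.00583757, -0.07534053]), array([ 0.00581378, -0.04306689])]
[[252.79588689 180.98594388]]
shift mm [ -0.2  -1.5 123.6] turn [ 0.03 -0.06  0.07]
```

Emit:
arm_command --commands '[0,-0.001,0.03,0,0,0,0.65,0,-0.001,0.06,0,0,0,0.65,0,-0.001,0.085,0,0,0,0.65,0,-0.001,0.105,0,0,0,0.65,0,-0.001,0.117,0,0,0,0.65,0,-0.001,0.122,0,0,0,0.65,0,-0.001,0.122,0,0,0,0.65]'

```text
t: 23.95
eef_pos: [0.6042, -0.0416, 0.0331]
tool_rot: [-0.0, 0.077, 0.997, 0.0]
contact_force: [-0.7, 0.5, 0.4]
gripper_width: 0.648
grasp_force: 0.0
```

Emit:
arm_command --commands '[0,0,0,0,0,0,0.2,0,0,0,0,0,0,0.2,0,0,0,0,0,0,0.2,0,0,0,0,0,0,0.2,0,0,0,0,0,0,0.2]' --force 60

```text
t: 24.45
eef_pos: [0.6053, -0.0421, 0.0346]
tool_rot: [0.001, 0.077, 0.997, 0.0]
contact_force: [-0.3, -0.2, 6.3]
gripper_width: 0.383
grasp_force: 61.2
```

Emit:
arm_command --commands '[0,0.003,-0.01,0,0,0,0.2,0,0.005,-0.04,0,0,0,0.2,0,0.005,-0.08,0,0,0,0.2,0,0.005,-0.11,0,0,0,0.2,0,0.005,-0.12,0,0,0,0.2,0,0.005,-0.12,0,0,0,0.2]'

```text
t: 25.05
eef_pos: [0.6059, -0.0369, 0.155]
tool_rot: [0.002, 0.077, 0.997, 0.0]
contact_force: [0.5, -1.1, -1.1]
gripper_width: 0.383
grasp_force: 60.3
```

```bash
python3 - <<'E'
from h import *
st();c=read_camera("top")
P=ray(c,[(98,207),(209,197),(214,284),(103,292)],.012);print(P.round(3),P.mean(0).round(3))
shift([.51,.44,.15],81)
E
```

```text
t 25.05 p [ 0.6059 -0.0369  0.155 ] yaw 81.1 F [ 0.5 -1.1 -1.1] w 0.383 g 60.3 q [-0.19  0.45  0.2   1.81 -0.11  0.89  1.47]
[[0.595 0.503 0.012]
 [0.617 0.254 0.012]
 [0.421 0.237 0.012]
 [0.405 0.479 0.012]] [0.51  0.368 0.012]
shift mm [167.  456.6   3.4] turn [0.02 0.01 0.14]
```

Emit:
arm_command --commands '[0.015,0.04,0,0,0,-2,0.2,0.03,0.085,0,0,0,-4,0.2,0.045,0.13,0,0,0,-6,0.2,0.06,0.175,0,0,0,-8,0.2,0.075,0.22,0,0,0,-10,0.2,0.09,0.265,0,0,0,-12,0.2,0.105,0.31,0,0,0,-14,0.2,0.12,0.345,0,0,0,-14,0.2]'

```text
t: 25.9
eef_pos: [0.5374, 0.325, 0.1509]
tool_rot: [-0.002, -0.046, 0.999, -0.0]
contact_force: [-0.3, 0.1, -1.5]
gripper_width: 0.381
grasp_force: 60.3
```

```bash
cat >> h.py <<'E'
Ob=np.array([.51,.368]);_b=np.radians(95.);Yb=np.array([np.cos(_b),np.sin(_b)]);Xb=np.array([Yb[1],-Yb[0]])
def brd(x,y,z): return np.r_[Ob+x*Xb+y*Yb,z]
E
python3 - <<'E'
from h import *
st();shift(brd(0,.072,.10),95)
E
```

```text
t 25.9 p [0.5374 0.325  0.1509] yaw 95.3 F [-0.3  0.1 -1.5] w 0.381 g 60.3 q [-0.69  0.48  0.07  1.75 -0.04  0.91  1.05]
shift mm [ 22.7 117.4  50.9] turn [-0.04 -0.19  0.31]
```

Emit:
arm_command --commands '[0.008,0.04,0.01,0,0,0,0.2,0.016,0.08,0.02,0,0,0,0.2,0.021,0.11,0.04,0,0,0,0.2,0.0225,0.117,0.06,0,0,0,0.2,0.0225,0.117,0.09,0,0,0,0.2,0.0225,0.117,0.105,0,0,0,0.2,0.0225,0.117,0.115,0,0,0,0.2,0.0225,0.117,0.118,0,0,0,0.2]'

```text
t: 26.7
eef_pos: [0.5063, 0.4356, 0.0336]
tool_rot: [-0.001, -0.044, 0.999, -0.001]
contact_force: [0.1, -0.8, -1.0]
gripper_width: 0.385
grasp_force: 60.3
```

Emit:
arm_command --commands '[0,0,0,0,0,0,0.2,0,0,0.001,0,0,0,0.2,0,0,0.001,0,0,0,0.2]'

```text
t: 27.0
eef_pos: [0.5074, 0.4372, 0.0354]
tool_rot: [0.001, -0.045, 0.999, 0.001]
contact_force: [-0.1, 1.2, -1.5]
gripper_width: 0.38
grasp_force: 60.3
```

```bash
python3 - <<'E'
from h import *
st();shift(brd(0,.072,.029),95)
E
```

```text
t 27.0 p [0.5074 0.4372 0.0354] yaw 95.1 F [-0.1  1.2 -1.5] w 0.38 g 60.3 q [-0.83  0.69  0.04  1.7  -0.04  0.75  0.89]
shift mm [3.4 2.9 6.4] turn [0.07 0.08 0.11]
```

Emit:
arm_command --commands '[0.003,0.003,0.003,0,0,0,0.2,0.003,0.003,0.005,0,0,0,0.2,0.003,0.003,0.006,0,0,0,0.2,0.003,0.003,0.006,0,0,0,0.2]'

```text
t: 27.4
eef_pos: [0.503, 0.4401, 0.0287]
tool_rot: [-0.0, -0.045, 0.999, 0.0]
contact_force: [-2.8, 0.4, 3.6]
gripper_width: 0.384
grasp_force: 60.8
```

Emit:
arm_command --commands '[0,0,0,0,0,0,0.6,0,0,0,0,0,0,0.6,0,0,0,0,0,0,0.6,0,0,-0.02,0,0,0,0.6,0,0,-0.06,0,0,0,0.7,0,0,-0.11,0,0,0,1,0,0,-0.15,0,0,0,1,0,0,-0.17,0,0,0,1]'

```text
t: 28.2
eef_pos: [0.5052, 0.4405, 0.203]
tool_rot: [0.002, -0.044, 0.999, 0.002]
contact_force: [0.3, 0.6, 0.0]
gripper_width: 0.999
grasp_force: 0.0
```

```bash
python3 - <<'E'
from h import *
st();shift([.44,-.009,.16],77)
E
```

```text
t 28.2 p [0.5052 0.4405 0.203 ] yaw 95.1 F [0.3 0.6 0. ] w 0.999 g 0.0 q [-0.85  0.49  0.06  1.6  -0.03  1.04  0.88]
shift mm [ 105.1 -442.1   40.7] turn [ 0.27  0.24 18.1 ]
```

Emit:
arm_command --commands '[0.01,-0.045,0,0,0,2,1,0.02,-0.09,0,0,0,5,1,0.03,-0.135,0,0,0,8,1,0.045,-0.18,0,0,0,11,1,0.055,-0.225,0,0,0,14,1,0.065,-0.27,0,0,0,17,1,0.075,-0.315,0,0,0,18,1,0.085,-0.36,0,0,0,18,1]'

```text
t: 29.0
eef_pos: [0.4506, 0.0714, 0.1985]
tool_rot: [0.0, 0.112, 0.994, 0.0]
contact_force: [2.0, -0.8, 0.5]
gripper_width: 0.997
grasp_force: 0.0
```

```bash
python3 - <<'E'
from h import *
st();shift([.44,-.009,.16],77)
E
```

```text
t 29.0 p [0.4506 0.0714 0.1985] yaw 77.1 F [ 2.  -0.8  0.5] w 0.997 g 0.0 q [-0.51  0.15  0.24  2.11 -0.05  0.89  1.1 ]
shift mm [ -7.6 -80.8  38.5] turn [0.03 0.04 0.09]
```

Emit:
arm_command --commands '[-0.005,-0.04,0.01,0,0,0,1,-0.005,-0.085,0.02,0,0,0,1,-0.005,-0.12,0.03,0,0,0,1,-0.005,-0.13,0.038,0,0,0,1,-0.005,-0.13,0.038,0,0,0,1,-0.005,-0.13,0.038,0,0,0,1]'

```text
t: 29.6
eef_pos: [0.4273, -0.0541, 0.1605]
tool_rot: [0.0, 0.112, 0.994, 0.0]
contact_force: [0.4, 0.3, 0.2]
gripper_width: 0.996
grasp_force: 0.0
```

```bash
python3 - <<'E'
from h import *
st();c=read_camera("wrist");np.save("w9.npy",c,allow_pickle=True);save(c,"w9",(120,60,520,360),2)
E
```

```text
t 29.6 p [ 0.4273 -0.0541  0.1605] yaw 77.1 F [0.4 0.3 0.2] w 0.996 g 0.0 q [-0.32  0.17  0.33  2.2  -0.08  0.78  1.41]
```

View pics/w9.png

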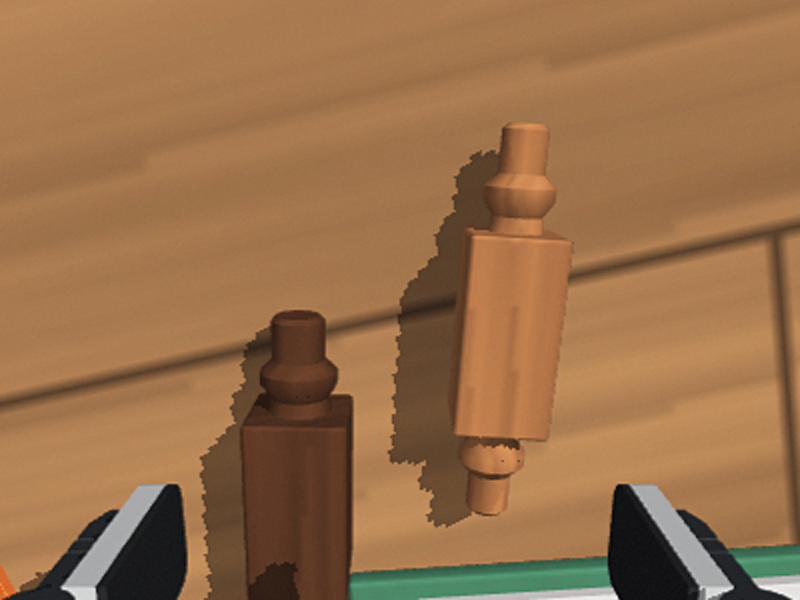

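The brown block's top corners are at crop (472,236), (571,241), (548,440) and (458,434). The dark rung has been knocked about 5 cm toward the caliper, with its near edge at crop (245,428)–(352,425).

```bash
python3 - <<'E'
from h import *
c=np.load("w9.npy",allow_pickle=True).item()
P=ray(c,np.array([(472,236),(571,241),(548,440),(458,434)])/2+[120,60],.038);m=P.mean(0);print(P.round(4),m.round(4))
L=(P[2]+P[3]-P[0]-P[1])/2;a=np.degrees(np.arctan2(L[1],L[0]));print(np.linalg.norm(L),np.linalg.norm(P[1]-P[0]),np.linalg.norm(P[3]-P[2]),a)
D=ray(c,np.array([(245,428),(352,425)])/2+[120,60],.042);u=D[1]-D[0];n=np.array([u[1],-u[0]])/np.linalg.norm(u[:2]);print("dark",D.round(4),np.linalg.norm(u),(D.mean(0)[:2]+.04*n).round(4),np.degrees(np.arctan2(n[1],n[0])))
st();shift([m[0],m[1],.014],a+90)
E
```

```text
[[ 0.3932 -0.0168  0.038 ]
 [ 0.4031  0.0182  0.038 ]
 [ 0.4791 -0.0029  0.038 ]
 [ 0.4686 -0.0374  0.038 ]] [ 0.436  -0.0097  0.038 ]
0.07851218843507961 0.0364339602698159 0.036000184051844644 -15.389813492736497
dark [[ 0.446  -0.1179  0.042 ]
 [ 0.454  -0.0769  0.042 ]] 0.04181595225285394 [ 0.4893 -0.1051] -11.12963216667863
t 29.65 p [ 0.4276 -0.0536  0.1607] yaw 77.2 F [-0.2  0.2 -0. ] w 0.999 g 0.0 q [-0.32  0.17  0.33  2.2  -0.08  0.78  1.41]
shift mm [  1.6  44.6 146.7] turn [0.03 0.04 2.59]
```

Emit:
arm_command --commands '[0.0015,0.045,0.02,0,0,2.6,1,0.0015,0.045,0.06,0,0,2.6,1,0.0015,0.045,0.1,0,0,2.6,1,0.0015,0.045,0.125,0,0,2.6,1,0.0015,0.045,0.14,0,0,2.6,1,0.0015,0.045,0.147,0,0,2.6,1,0.0015,0.045,0.147,0,0,2.6,1,0.0015,0.045,0.147,0,0,2.6,1]'

```text
t: 30.45
eef_pos: [0.4363, -0.0098, 0.014]
tool_rot: [0.001, 0.134, 0.991, 0.0]
contact_force: [0.4, -0.4, 0.1]
gripper_width: 1.0
grasp_force: 0.0
```

Emit:
arm_command --commands '[0,0,0,0,0,0,0.2,0,0,0,0,0,0,0.2,0,0,0,0,0,0,0.2,0,0,0,0,0,0,0.2,0,0,0,0,0,0,0.2,0,0,0,0,0,0,0.2]' --force 60

```text
t: 31.05
eef_pos: [0.4359, -0.0103, 0.014]
tool_rot: [0.0, 0.135, 0.991, 0.0]
contact_force: [-1.7, 0.0, 9.7]
gripper_width: 0.43
grasp_force: 60.0
```

```bash
python3 - <<'E'
from h import *
st();shift(cal(-.001,-.049,.14),81.2)
E
```

```text
t 31.05 p [ 0.4359 -0.0103  0.014 ] yaw 74.5 F [-1.7  0.   9.7] w 0.43 g 60.0 q [-0.29  0.47  0.21  2.28 -0.23  0.41  1.41]
shift mm [-169.3   24.7 -125.9] turn [ 0.04  0.04 -6.7 ]
```

Emit:
arm_command --commands '[0,0,-0.02,0,0,0,0.2,0,0,-0.07,0,0,0,0.2,0,0,-0.115,0,0,0,0.2,-0.03,0.005,-0.126,0,0,-2,0.2,-0.075,0.012,-0.126,0,0,-4,0.2,-0.12,0.018,-0.126,0,0,-6,0.2,-0.155,0.024,-0.126,0,0,-6.7,0.2,-0.169,0.026,-0.126,0,0,-6.7,0.2]'

```text
t: 31.85
eef_pos: [0.6084, -0.0306, 0.1393]
tool_rot: [0.001, 0.076, 0.997, -0.0]
contact_force: [-0.6, -0.3, -1.1]
gripper_width: 0.435
grasp_force: 60.9
```

Emit:
arm_command --commands '[0,0,0,0,0,0,0.2,0,0,0,0,0,0,0.2,0,0,0,0,0,0,0.2]'

```text
t: 32.15
eef_pos: [0.6039, -0.0302, 0.139]
tool_rot: [-0.001, 0.077, 0.997, 0.0]
contact_force: [-0.4, -0.5, -1.1]
gripper_width: 0.43
grasp_force: 60.9
```

```bash
python3 - <<'E'
from h import *
st();shift(cal(0,-.047,.033),81.2)
E
```

```text
t 32.15 p [ 0.6039 -0.0302  0.139 ] yaw 81.2 F [-0.4 -0.5 -1.1] w 0.43 g 60.9 q [-0.28  0.48  0.3   1.83 -0.18  0.87  1.52]
shift mm [ -3.    0.7 106. ] turn [-0.   -0.09  0.02]
```

Emit:
arm_command --commands '[-0.003,0.001,0.03,0,0,0,0.2,-0.003,0.001,0.06,0,0,0,0.2,-0.003,0.001,0.08,0,0,0,0.2,-0.003,0.001,0.095,0,0,0,0.2,-0.003,0.001,0.102,0,0,0,0.2,-0.003,0.001,0.105,0,0,0,0.2,-0.003,0.001,0.105,0,0,0,0.2,-0.003,0.001,0.105,0,0,0,0.2]'

```text
t: 32.95
eef_pos: [0.6091, -0.0299, 0.0352]
tool_rot: [0.001, 0.077, 0.997, 0.0]
contact_force: [-0.6, -0.3, -1.6]
gripper_width: 0.434
grasp_force: 60.9
```

Emit:
arm_command --commands '[0,0,0,0,0,0,0.62,0,0,0,0,0,0,0.62,0,0,0,0,0,0,0.62,0,0,-0.02,0,0,0,0.62,0,0,-0.06,0,0,0,0.6,0,0,-0.1,0,0,0,0.4,0,0,-0.12,0,0,0,0.35,0,0,-0.12,0,0,0,0.35]'

```text
t: 33.75
eef_pos: [0.6108, -0.03, 0.1581]
tool_rot: [0.003, 0.077, 0.997, 0.001]
contact_force: [-0.5, 1.1, -0.6]
gripper_width: 0.348
grasp_force: 0.0
```

```bash
python3 - <<'E'
from h import *
st();c=read_camera("wrist");np.save("w10.npy",c,allow_pickle=True);save(c,"w10")
for y in (170,185,200,240,280):
    L=c["img"][y].astype(int); sat=L[:,0]-L[:,2]
    x=np.flatnonzero((sat>35)&(np.arange(640)>240)&(np.arange(640)<420)); print(y,x.min() if len(x) else None,x.max() if len(x) else None,len(x),[incal(p).round(4) for p in ray(c,[(x.min(),y),(x.max(),y)],.056)] if len(x) else 0)
hsv=cv2.cvtColor(c["img"],cv2.COLOR_RGB2HSV)
m=((hsv[...,0]<6)|(hsv[...,0]>174))&(hsv[...,1]>150)&(hsv[...,2]>60);m[:,:480]=0;m[300:]=0
n,l,s,ce=cv2.connectedComponentsWithStats(m.astype(np.uint8));print([x.tolist() for x in s[1:] if x[4]>100])
B=[cal(x,y,z) for x in(-.013,.013) for y in (.126,.138) for z in (.031,.077)];p=proj(c,B);print(p.min(0),p.max(0))
shift(cal(0,.131,.15),81.2)
E
```

```text
t 33.75 p [ 0.6108 -0.03    0.1581] yaw 81.2 F [-0.5  1.1 -0.6] w 0.348 g 0.0 q [-0.29  0.46  0.31  1.8  -0.17  0.9   1.52]
170 306 332 27 [array([-0.0445, -0.0534]), array([-0.0446, -0.036 ])]
185 291 346 56 [array([-0.0345, -0.0637]), array([-0.0345, -0.0263])]
200 292 346 55 [array([-0.0242, -0.0633]), array([-0.0242, -0.0261])]
240 292 344 53 [array([ 0.0046, -0.0639]), array([ 0.0046, -0.0269])]
280 292 343 52 [array([ 0.0354, -0.0645]), array([ 0.0354, -0.0269])]
[[544, 210, 66, 52, 2423]]
[536.31425304 208.49326858] [603.62201394 261.41796535]
shift mm [  2.5 177.4   6.1] turn [0.06 0.19 0.03]
```

Emit:
arm_command --commands '[0.002,0.04,0,0,0,0,0.35,0.002,0.08,0,0,0,0,0.35,0.002,0.12,0,0,0,0,0.35,0.002,0.16,0,0,0,0,0.35,0.002,0.182,0,0,0,0,0.35,0.002,0.182,0,0,0,0,0.35,0.002,0.182,0,0,0,0,0.35,0.002,0.182,0,0,0,0,0.35]'

```text
t: 34.6
eef_pos: [0.6338, 0.1482, 0.1534]
tool_rot: [-0.001, 0.078, 0.997, -0.001]
contact_force: [0.2, -0.0, 0.2]
gripper_width: 0.351
grasp_force: 0.0
```

```bash
python3 - <<'E'
from h import *
c=np.load("w10.npy",allow_pickle=True).item()
for y in range(172,190,2):
    L=c["img"][y].astype(int);x=np.flatnonzero(((L[:,0]-L[:,2])>35)&(np.arange(640)>240)&(np.arange(640)<420));print(y,len(x),incal(ray(c,[(320,y)],.056)[0])[0].round(4),end="; ")
st();print(incal(tool()[0]));shift(cal(.001,.1365,.036),81.2)
E
```

```text
172 29 -0.0432; 174 29 -0.0419; 176 48 -0.0406; 178 50 -0.0392; 180 52 -0.0379; 182 54 -0.0365; 184 55 -0.0352; 186 56 -0.0338; 188 56 -0.0324; t 34.6 p [0.6338 0.1482 0.1534] yaw 81.1 F [ 0.2 -0.   0.2] w 0.351 g 0.0 q [-0.53  0.53  0.28  1.7  -0.17  0.94  1.23]
[-0.00062876  0.13320409]
shift mm [ -1.8   3.5 117.4] turn [-0.1  -0.07 -0.1 ]
```

Emit:
arm_command --commands '[-0.0015,0.003,0.03,0,0,0,0.35,-0.0015,0.003,0.06,0,0,0,0.35,-0.0015,0.003,0.08,0,0,0,0.35,-0.0015,0.003,0.1,0,0,0,0.35,-0.0015,0.003,0.112,0,0,0,0.35,-0.0015,0.003,0.117,0,0,0,0.35,-0.0015,0.003,0.117,0,0,0,0.35,-0.0015,0.003,0.117,0,0,0,0.35]'

```text
t: 35.4
eef_pos: [0.6369, 0.1529, 0.0382]
tool_rot: [0.001, 0.077, 0.997, 0.0]
contact_force: [0.4, 0.9, 0.1]
gripper_width: 0.348
grasp_force: 0.0
```

Emit:
arm_command --commands '[0,-0.005,0,0,0,0,0.35,0,-0.01,0,0,0,0,0.35,0,-0.02,0,0,0,0,0.35,0,-0.037,0,0,0,0,0.35,0,-0.055,0,0,0,0,0.35,0,-0.075,0,0,0,0,0.35,0,-0.092,0,0,0,0,0.35,0,-0.106,0,0,0,0,0.35]'

```text
t: 36.2
eef_pos: [0.6196, 0.0456, 0.0374]
tool_rot: [-0.0, 0.077, 0.997, -0.0]
contact_force: [1.9, 2.3, 0.9]
gripper_width: 0.348
grasp_force: 1.0
```

Emit:
arm_command --commands '[0,-0.002,0,0,0,0,0.35,0,-0.004,0,0,0,0,0.35,0,-0.006,0,0,0,0,0.35,0,-0.008,0,0,0,0,0.35,0,-0.01,0,0,0,0,0.35,0,-0.012,0,0,0,0,0.35,0,-0.014,0,0,0,0,0.35,0,-0.014,0,0,0,0,0.35]'

```text
t: 37.0
eef_pos: [0.6175, 0.0347, 0.0371]
tool_rot: [-0.0, 0.076, 0.997, 0.0]
contact_force: [-0.8, 1.6, -0.7]
gripper_width: 0.351
grasp_force: 0.9
```

```bash
python3 - <<'E'
from h import *
st();print(incal(tool()[0]))
E
```

```text
t 37.0 p [0.6175 0.0347 0.0371] yaw 81.2 F [-0.8  1.6 -0.7] w 0.351 g 0.9 q [-0.32  0.63  0.23  1.84 -0.21  0.69  1.44]
[0.00066859 0.01850777]
```

Emit:
arm_command --commands '[0,-0.001,0,0,0,0,0.35,0,-0.002,0,0,0,0,0.35,0,-0.003,0,0,0,0,0.35,0,-0.004,0,0,0,0,0.35,0,-0.005,0,0,0,0,0.35,0,-0.006,0,0,0,0,0.35,0,-0.007,0,0,0,0,0.35,0,-0.007,0,0,0,0,0.35]'

```text
t: 37.8
eef_pos: [0.6168, 0.0273, 0.0373]
tool_rot: [0.0, 0.077, 0.997, -0.0]
contact_force: [-0.8, 1.2, -1.2]
gripper_width: 0.351
grasp_force: 1.0
```

Emit:
arm_command --commands '[0,-0.001,0,0,0,0,0.35,0,-0.001,0,0,0,0,0.35]'

```text
t: 38.0
eef_pos: [0.6168, 0.0264, 0.0374]
tool_rot: [0.0, 0.077, 0.997, -0.0]
contact_force: [-1.4, 3.0, -1.3]
gripper_width: 0.348
grasp_force: 1.1
```

Emit:
arm_command --commands '[0,-0.001,0,0,0,0,0.35,0,-0.001,0,0,0,0,0.35]'

```text
t: 38.2
eef_pos: [0.6166, 0.0255, 0.0373]
tool_rot: [0.0, 0.077, 0.997, -0.0]
contact_force: [0.3, 2.3, -0.9]
gripper_width: 0.351
grasp_force: 1.2
```

```bash
python3 - <<'E'
from h import *
st();print(incal(tool()[0]))
E
```

```text
t 38.2 p [0.6166 0.0255 0.0373] yaw 81.2 F [ 0.3  2.3 -0.9] w 0.351 g 1.2 q [-0.31  0.63  0.23  1.85 -0.21  0.69  1.46]
[0.00116747 0.0092777 ]
```

Emit:
arm_command --commands '[0,-0.001,0,0,0,0,0.35,0,-0.001,0,0,0,0,0.35]'

```text
t: 38.4
eef_pos: [0.6165, 0.0247, 0.0373]
tool_rot: [0.0, 0.077, 0.997, 0.0]
contact_force: [-0.4, 2.7, -0.5]
gripper_width: 0.351
grasp_force: 1.6
```

Emit:
arm_command --commands '[0,-0.001,0,0,0,0,0.35,0,-0.001,0,0,0,0,0.35]'

```text
t: 38.6
eef_pos: [0.6164, 0.0247, 0.0373]
tool_rot: [0.0, 0.076, 0.997, 0.001]
contact_force: [0.6, 4.2, -1.4]
gripper_width: 0.356
grasp_force: 2.5
```

Emit:
arm_command --commands '[0,0,0,0,0,0,0.35,0,0,0,0,0,0,0.35,0,0,0,0,0,0,0.35,0,0,0,0,0,0,0.35,0,0,0,0,0,0,0.35,0,0,0,0,0,0,0.35,0,0,0,0,0,0,0.35,0,0,0,0,0,0,0.35]'

```text
t: 39.4
eef_pos: [0.6164, 0.0247, 0.0373]
tool_rot: [0.0, 0.076, 0.997, 0.001]
contact_force: [-0.1, 5.6, -2.5]
gripper_width: 0.35
grasp_force: 2.5
```

Emit:
arm_command --commands '[0,0,0,0,0,0,0.35,0,0,0,0,0,0,0.35,0,0,0,0,0,0,0.35,0,0,0,0,0,0,0.35,0,0,0,0,0,0,0.35,0,0,0,0,0,0,0.35,0,0,0,0,0,0,0.35]'

```text
t: 40.1
eef_pos: [0.6165, 0.0247, 0.0373]
tool_rot: [0.0, 0.076, 0.997, 0.001]
contact_force: [-0.4, 4.5, -1.4]
gripper_width: 0.351
grasp_force: 2.5
```

Emit:
arm_command --commands '[0,0.01,0,0,0,0,0.35,0,0.018,0,0,0,0,0.35,0,0.03,0,0,0,0,0.35,0,0.05,0,0,0,0,0.35,0,0.07,0,0,0,0,0.35,0,0.09,0,0,0,0,0.35,0,0.105,0,0,0,0,0.35,0,0.115,0,0,0,0,0.35]'

```text
t: 40.9
eef_pos: [0.6339, 0.1398, 0.0373]
tool_rot: [0.0, 0.075, 0.997, 0.0]
contact_force: [1.4, -2.4, 0.2]
gripper_width: 0.351
grasp_force: 0.9
```

Emit:
arm_command --commands '[0,0.006,0,0,0,0,0.35,0,0.012,0,0,0,0,0.35,0,0.017,0,0,0,0,0.35,0,0.021,0,0,0,0,0.35,0,0.021,0,0,0,0,0.35,0,0.016,0,0,0,0,0.35,0,0.012,0,0,0,0,0.35,0,0.012,0,0,0,0,0.35]'

```text
t: 41.7
eef_pos: [0.6354, 0.1477, 0.0373]
tool_rot: [-0.0, 0.077, 0.997, -0.0]
contact_force: [-0.4, -0.4, 0.0]
gripper_width: 0.343
grasp_force: 0.0
```

Emit:
arm_command --commands '[0,0,-0.03,0,0,0,0.35,0,0,-0.07,0,0,0,0.35,0,0,-0.11,0,0,0,0.35,0,0,-0.12,0,0,0,0.35,0,0,-0.12,0,0,0,0.4]'

```text
t: 42.2
eef_pos: [0.6368, 0.1493, 0.1595]
tool_rot: [0.002, 0.077, 0.997, 0.001]
contact_force: [0.2, 0.5, -0.1]
gripper_width: 0.401
grasp_force: 0.0
```

```bash
python3 - <<'E'
from h import *
st();shift(cal(0,-.056,.155),81.2)
E
```

```text
t 42.2 p [0.6368 0.1493 0.1595] yaw 81.2 F [ 0.2  0.5 -0.1] w 0.401 g 0.0 q [-0.53  0.52  0.28  1.69 -0.17  0.95  1.24]
shift mm [   2.3 -190.8    4.1] turn [0.13 0.21 0.01]
```

Emit:
arm_command --commands '[0.001,-0.04,0,0,0,0,0.68,0.001,-0.08,0,0,0,0,0.68,0.001,-0.12,0,0,0,0,0.68,0.001,-0.16,0,0,0,0,0.68,0.001,-0.192,0,0,0,0,0.68,0.001,-0.192,0,0,0,0,0.68,0.001,-0.192,0,0,0,0,0.68,0.001,-0.192,0,0,0,0,0.68]'

```text
t: 43.0
eef_pos: [0.6048, -0.0389, 0.1561]
tool_rot: [-0.001, 0.076, 0.997, 0.0]
contact_force: [-0.4, 0.8, 0.3]
gripper_width: 0.679
grasp_force: 0.0
```

```bash
python3 - <<'E'
from h import *
st();c=read_camera("wrist")
for y in range(166,190,3):
    L=c["img"][y].astype(int);x=np.flatnonzero(((L[:,0]-L[:,2])>35)&(np.arange(640)>240)&(np.arange(640)<420));print(y,len(x),[incal(p).round(4) for p in ray(c,[(x.min(),y),(x.max(),y)],.056)])
hsv=cv2.cvtColor(c["img"],cv2.COLOR_RGB2HSV)
m=((hsv[...,0]<6)|(hsv[...,0]>174))&(hsv[...,1]>150)&(hsv[...,2]>60);m[:,:480]=0;m[300:]=0
n,l,s,ce=cv2.connectedComponentsWithStats(m.astype(np.uint8));print([x.tolist() for x in s[1:] if x[4]>100])
p=proj(c,[cal(x,y,z) for x in(-.013,.013) for y in (.126,.138) for z in (.031,.077)]);print(p.min(0),p.max(0))
shift(cal(0.001,-.056,.033),81.2)
E
```

```text
t 43.0 p [ 0.6048 -0.0389  0.1561] yaw 81.3 F [-0.4  0.8  0.3] w 0.679 g 0.0 q [-0.27  0.46  0.31  1.81 -0.17  0.9   1.54]
166 39 [array([-0.0528, -0.0699]), array([-0.0528, -0.0447])]
169 39 [array([-0.0508, -0.07  ]), array([-0.0509, -0.0446])]
172 35 [array([-0.0488, -0.0687]), array([-0.0489, -0.0459])]
175 31 [array([-0.0469, -0.0673]), array([-0.0469, -0.0473])]
178 27 [array([-0.0449, -0.066 ]), array([-0.0449, -0.0486])]
181 29 [array([-0.0429, -0.0667]), array([-0.0429, -0.0479])]
184 48 [array([-0.0408, -0.0728]), array([-0.0409, -0.0411])]
187 51 [array([-0.0388, -0.0742]), array([-0.0389, -0.0404])]
[[557, 219, 69, 53, 2531]]
[549.27456456 216.86567689] [619.50028531 270.73799494]
shift mm [ -1.6  -0.2 123.3] turn [ 0.03 -0.09  0.16]
```

Emit:
arm_command --commands '[-0.001,0,0.03,0,0,0,0.68,-0.001,0,0.06,0,0,0,0.68,-0.001,0,0.085,0,0,0,0.68,-0.001,0,0.105,0,0,0,0.68,-0.001,0,0.117,0,0,0,0.68,-0.001,0,0.122,0,0,0,0.68,-0.001,0,0.122,0,0,0,0.68]'

```text
t: 43.75
eef_pos: [0.6062, -0.04, 0.035]
tool_rot: [-0.0, 0.076, 0.997, 0.0]
contact_force: [-0.9, 0.5, -0.1]
gripper_width: 0.68
grasp_force: 0.0
```

Emit:
arm_command --commands '[0,0,0,0,0,0,0.2,0,0,0,0,0,0,0.2,0,0,0,0,0,0,0.2,0,0,0,0,0,0,0.2,0,0,0,0,0,0,0.2]' --force 60

```text
t: 44.25
eef_pos: [0.6073, -0.0407, 0.0366]
tool_rot: [0.001, 0.077, 0.997, 0.0]
contact_force: [-1.4, 0.0, 6.3]
gripper_width: 0.43
grasp_force: 62.1
```

Emit:
arm_command --commands '[0,0.003,-0.01,0,0,0,0.2,0,0.005,-0.04,0,0,0,0.2,0,0.005,-0.08,0,0,0,0.2,0,0.005,-0.11,0,0,0,0.2,0,0.005,-0.12,0,0,0,0.2,0,0.005,-0.12,0,0,0,0.2]'

```text
t: 44.85
eef_pos: [0.6078, -0.0354, 0.1569]
tool_rot: [0.001, 0.076, 0.997, 0.0]
contact_force: [0.2, -0.6, -1.9]
gripper_width: 0.431
grasp_force: 61.2
```

```bash
python3 - <<'E'
from h import *
st();shift(brd(0,0,.12),95)
c=read_camera("top");hsv=cv2.cvtColor(c["img"],cv2.COLOR_RGB2HSV)
H,S,V=cv2.split(hsv);B=((H>100)&(H<120)&(S>60)).astype(np.uint8);B[:,:92]=0;B[:,222:]=0;B[:190]=0;B[305:]=0
cs,_=cv2.findContours(B,0,1);q=max(cs,key=cv2.contourArea);h=cv2.convexHull(q);a=cv2.approxPolyDP(h,6,True)[:,0];print("felt",a.tolist(),ray(c,a,.012).round(3).tolist())
W=((B==0)&(V>150)&(H>12)&(H<25)).astype(np.uint8)
in_=np.zeros_like(W);cv2.fillConvexPoly(in_,h,1);in_=cv2.erode(in_,np.ones((7,7)));W&=in_
cs,_=cv2.findContours(W,0,1);q=max(cs,key=cv2.contourArea);r=cv2.minAreaRect(q);print("pale",cv2.contourArea(q),r,ray(c,[r[0]],.035))
P=ray(c,cv2.boxPoints(r),.03);print(P.round(3))
E
```

```text
t 44.85 p [ 0.6078 -0.0354  0.1569] yaw 81.2 F [ 0.2 -0.6 -1.9] w 0.431 g 61.2 q [-0.28  0.46  0.31  1.81 -0.18  0.9   1.53]
shift mm [158.2 383.8  36.9] turn [  0.04   0.17 -13.76]
felt [[205, 199], [211, 278], [104, 290], [101, 209]] [[0.612, 0.263, 0.012], [0.434, 0.244, 0.012], [0.41, 0.477, 0.012], [0.591, 0.496, 0.012]]
pale 666.0 ((115.5, 246.0), (72.0, 15.0), 90.0) [[0.50296786 0.44765923 0.035     ]]
[[0.584 0.471 0.03 ]
 [0.584 0.438 0.03 ]
 [0.425 0.429 0.03 ]
 [0.426 0.461 0.03 ]]
```

Emit:
arm_command --commands '[0.015,0.04,0,0,0,-2,0.2,0.035,0.085,0,0,0,-4,0.2,0.055,0.13,0,0,0,-6,0.2,0.07,0.175,0,0,0,-8,0.2,0.09,0.22,0,0,0,-10,0.2,0.11,0.265,0,0,0,-12,0.2,0.13,0.31,0,0,0,-14,0.2,0.14,0.34,0,0,0,-14,0.2]'

```text
t: 45.7
eef_pos: [0.5168, 0.3257, 0.1529]
tool_rot: [-0.002, -0.048, 0.999, -0.0]
contact_force: [-0.1, -0.2, -1.5]
gripper_width: 0.427
grasp_force: 61.2
```

```bash
python3 - <<'E'
from h import *
st();shift(brd(0,0,.032),95)
E
```

```text
t 45.7 p [0.5168 0.3257 0.1529] yaw 95.6 F [-0.1 -0.2 -1.5] w 0.427 g 61.2 q [-0.8   0.46  0.18  1.79 -0.1   0.9   1.1 ]
shift mm [  2.2  42.8 120.9] turn [-0.01 -0.25  0.55]
```

Emit:
arm_command --commands '[0.001,0.02,0.02,0,0,0.4,0.2,0.002,0.04,0.05,0,0,0.4,0.2,0.002,0.043,0.08,0,0,0.4,0.2,0.002,0.043,0.1,0,0,0.4,0.2,0.002,0.043,0.113,0,0,0.4,0.2,0.002,0.043,0.118,0,0,0.4,0.2,0.002,0.043,0.118,0,0,0.4,0.2,0.002,0.043,0.118,0,0,0.4,0.2]'

```text
t: 46.5
eef_pos: [0.5152, 0.3645, 0.038]
tool_rot: [0.0, -0.042, 0.999, 0.0]
contact_force: [0.0, 0.2, -0.6]
gripper_width: 0.429
grasp_force: 61.2
```

```bash
python3 - <<'E'
from h import *
st();shift(brd(0,0,.031),95)
E
```

```text
t 46.5 p [0.5152 0.3645 0.038 ] yaw 94.8 F [ 0.   0.2 -0.6] w 0.429 g 61.2 q [-0.82  0.64  0.15  1.81 -0.14  0.7   1.06]
shift mm [4.9 3.9 7. ] turn [ 0.04  0.06 -0.2 ]
```

Emit:
arm_command --commands '[0.004,0.003,0.003,0,0,0,0.2,0.004,0.003,0.005,0,0,0,0.2,0.004,0.003,0.0065,0,0,0,0.2,0.004,0.003,0.0065,0,0,0,0.2]'

```text
t: 46.9
eef_pos: [0.5103, 0.367, 0.0308]
tool_rot: [-0.0, -0.042, 0.999, -0.0]
contact_force: [0.3, 0.1, -1.3]
gripper_width: 0.429
grasp_force: 61.2
```

Emit:
arm_command --commands '[0,0,0,0,0,0,0.62,0,0,0,0,0,0,0.62,0,0,0,0,0,0,0.62,0,0,-0.02,0,0,0,0.62,0,0,-0.06,0,0,0,0.7,0,0,-0.11,0,0,0,1,0,0,-0.15,0,0,0,1,0,0,-0.17,0,0,0,1]'

```text
t: 47.7
eef_pos: [0.512, 0.368, 0.2054]
tool_rot: [0.002, -0.042, 0.999, 0.002]
contact_force: [-0.5, 0.0, 0.6]
gripper_width: 0.997
grasp_force: 0.0
```

```bash
python3 - <<'E'
from h import *
st();shift([.44,-.105,.19],79)
E
```

```text
t 47.7 p [0.512  0.368  0.2054] yaw 94.8 F [-0.5  0.   0.6] w 0.997 g 0.0 q [-0.87  0.43  0.19  1.71 -0.09  1.01  1.01]
shift mm [ 111.4 -465.3   13.1] turn [ 0.25  0.26 15.81]
```

Emit:
arm_command --commands '[0.008,-0.047,0,0,0,2,1,0.016,-0.094,0,0,0,4,1,0.024,-0.141,0,0,0,7,1,0.032,-0.188,0,0,0,10,1,0.04,-0.235,0,0,0,13,1,0.048,-0.282,0,0,0,15,1,0.056,-0.329,0,0,0,16,1,0.064,-0.37,0,0,0,16,1]'

```text
t: 48.5
eef_pos: [0.4773, -0.0096, 0.2012]
tool_rot: [0.0, 0.098, 0.995, 0.0]
contact_force: [1.0, -0.2, 0.2]
gripper_width: 1.001
grasp_force: 0.0
```

```bash
python3 - <<'E'
from h import *
st();shift([.46,-.105,.19],79)
E
```

```text
t 48.5 p [ 0.4773 -0.0096  0.2012] yaw 78.7 F [ 1.  -0.2  0.2] w 1.001 g 0.0 q [-0.46  0.19  0.4   2.07 -0.09  0.9   1.36]
shift mm [ -1.7 -97.   11.2] turn [ 0.02  0.05 -0.27]
```

Emit:
arm_command --commands '[0,-0.045,0,0,0,0,1,0,-0.085,0.01,0,0,0,1,0,-0.097,0.01,0,0,0,1,0,-0.097,0.01,0,0,0,1,0,-0.097,0.01,0,0,0,1,0,-0.097,0.01,0,0,0,1]'

```text
t: 49.1
eef_pos: [0.4597, -0.1004, 0.191]
tool_rot: [0.0, 0.096, 0.995, 0.0]
contact_force: [-1.1, 0.2, -0.5]
gripper_width: 1.001
grasp_force: 0.0
```

```bash
python3 - <<'E'
from h import *
st();c=read_camera("wrist");np.save("w11.npy",c,allow_pickle=True);save(c,"w11",(160,100,460,325),2.6)
E
```

```text
t 49.1 p [ 0.4597 -0.1004  0.191 ] yaw 79.0 F [-1.1  0.2 -0.5] w 1.001 g 0.0 q [-0.32  0.19  0.46  2.1  -0.11  0.87  1.58]
```

View pics/w11.png

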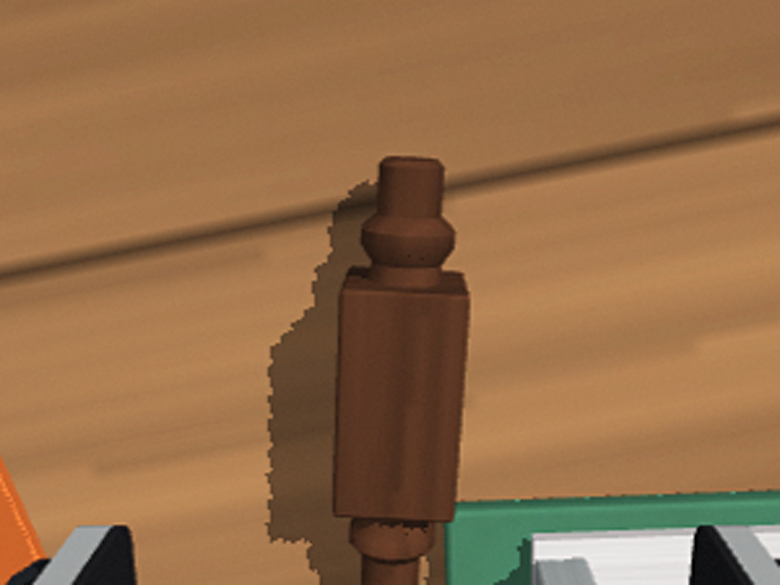

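The dark block's corners are at crop (340,290), (467,295), (453,522) and (334,517). It is lying just beside the end of the caliper base.

```bash
python3 - <<'E'
from h import *
c=np.load("w11.npy",allow_pickle=True).item()
P=ray(c,np.array([(340,290),(467,295),(453,522),(334,517)])/2.6+[160,100],.042);m=P.mean(0);print(P.round(4),m.round(4))
L=(P[2]+P[3]-P[0]-P[1])/2;a=np.degrees(np.arctan2(L[1],L[0]));print(np.linalg.norm(L),np.linalg.norm(P[1]-P[0]),np.linalg.norm(P[3]-P[2]),a)
st();shift([m[0],m[1],.016],a+90)
E
```

```text
[[ 0.445  -0.1195  0.042 ]
 [ 0.4543 -0.0802  0.042 ]
 [ 0.5317 -0.0987  0.042 ]
 [ 0.5221 -0.1384  0.042 ]] [ 0.4883 -0.1092  0.042 ]
0.07941899684336445 0.04046568033292665 0.04080592357927627 -13.598807491952282
t 49.15 p [ 0.4596 -0.1004  0.1909] yaw 79.0 F [-0.1 -0.8  0.7] w 0.999 g 0.0 q [-0.32  0.19  0.46  2.1  -0.11  0.87  1.58]
shift mm [-29.8  -3.2 174.9] turn [0.03 0.02 2.6 ]
```

Emit:
arm_command --commands '[-0.03,-0.003,0.03,0,0,2.6,1,-0.03,-0.003,0.07,0,0,2.6,1,-0.03,-0.003,0.11,0,0,2.6,1,-0.03,-0.003,0.14,0,0,2.6,1,-0.03,-0.003,0.16,0,0,2.6,1,-0.03,-0.003,0.171,0,0,2.6,1,-0.03,-0.003,0.175,0,0,2.6,1,-0.03,-0.003,0.175,0,0,2.6,1]'

```text
t: 49.95
eef_pos: [0.4882, -0.1105, 0.016]
tool_rot: [0.0, 0.119, 0.993, 0.0]
contact_force: [-0.0, -0.3, 0.4]
gripper_width: 1.0
grasp_force: 0.0
```

Emit:
arm_command --commands '[0,0,0,0,0,0,1,0,0,0,0,0,0,0.2,0,0,0,0,0,0,0.2,0,0,0,0,0,0,0.2,0,0,0,0,0,0,0.2,0,0,0,0,0,0,0.2,0,0,0,0,0,0,0.2]' --force 60

```text
t: 50.65
eef_pos: [0.4881, -0.111, 0.0165]
tool_rot: [0.0, 0.12, 0.993, 0.0]
contact_force: [-1.8, 1.7, 7.2]
gripper_width: 0.482
grasp_force: 60.8
```

```bash
python3 - <<'E'
from h import *
st();shift(cal(0,-.045,.145),81.2)
E
```

```text
t 50.65 p [ 0.4881 -0.111   0.0165] yaw 76.2 F [-1.8  1.7  7.2] w 0.482 g 60.8 q [-0.16  0.54  0.33  2.14 -0.35  0.51  1.76]
shift mm [ -95.9  109.  -128.4] turn [ 0.03  0.04 -4.98]
```

Emit:
arm_command --commands '[0,0,-0.015,0,0,0,0.2,0,0,-0.055,0,0,0,0.2,0,0,-0.1,0,0,0,0.2,0,0,-0.128,0,0,0,0.2,-0.03,0.035,-0.128,0,0,-2,0.2,-0.06,0.07,-0.128,0,0,-4,0.2,-0.085,0.098,-0.128,0,0,-5,0.2,-0.095,0.109,-0.128,0,0,-5,0.2]'

```text
t: 51.45
eef_pos: [0.6086, -0.0238, 0.1436]
tool_rot: [0.001, 0.074, 0.997, 0.001]
contact_force: [-0.4, -0.6, -1.4]
gripper_width: 0.478
grasp_force: 61.4
```

Emit:
arm_command --commands '[0,0,0,0,0,0,0.2,0,0,0,0,0,0,0.2,0,0,0,0,0,0,0.2]'

```text
t: 51.75
eef_pos: [0.6044, -0.0294, 0.1436]
tool_rot: [-0.001, 0.078, 0.997, -0.0]
contact_force: [-0.3, -0.9, -1.2]
gripper_width: 0.482
grasp_force: 61.4
```

```bash
python3 - <<'E'
from h import *
st();shift(cal(0,-.045,.036),81.2)
E
```

```text
t 51.75 p [ 0.6044 -0.0294  0.1436] yaw 81.1 F [-0.3 -0.9 -1.2] w 0.482 g 61.4 q [-0.36  0.48  0.41  1.83 -0.24  0.88  1.58]
shift mm [ -2.6   2.  107.6] turn [-0.05 -0.08 -0.11]
```

Emit:
arm_command --commands '[-0.0025,0.002,0.03,0,0,0,0.2,-0.0025,0.002,0.06,0,0,0,0.2,-0.0025,0.002,0.08,0,0,0,0.2,-0.0025,0.002,0.095,0,0,0,0.2,-0.0025,0.002,0.103,0,0,0,0.2,-0.0025,0.002,0.107,0,0,0,0.2,-0.0025,0.002,0.108,0,0,0,0.2,-0.0025,0.002,0.108,0,0,0,0.2]'

```text
t: 52.55
eef_pos: [0.6093, -0.0262, 0.0365]
tool_rot: [0.001, 0.077, 0.997, 0.0]
contact_force: [-0.3, -0.2, -1.8]
gripper_width: 0.48
grasp_force: 61.4
```

Emit:
arm_command --commands '[0,0,0,0,0,0,0.67,0,0,0,0,0,0,0.67,0,0,0,0,0,0,0.67,0,0,-0.02,0,0,0,0.67,0,0,-0.06,0,0,0,0.65,0,0,-0.1,0,0,0,0.4,0,0,-0.12,0,0,0,0.35,0,0,-0.12,0,0,0,0.35]'

```text
t: 53.35
eef_pos: [0.6111, -0.0264, 0.1596]
tool_rot: [0.003, 0.077, 0.997, 0.001]
contact_force: [0.5, 0.1, -0.9]
gripper_width: 0.348
grasp_force: 0.0
```

```bash
python3 - <<'E'
from h import *
st();c=read_camera("wrist");save(c,"w12")
for y in list(range(163,190,3))+[240]:
    L=c["img"][y].astype(int);x=np.flatnonzero(((L[:,0]-L[:,2])>25)&(np.arange(640)>240)&(np.arange(640)<420));print(y,len(x),[incal(p).round(4) for p in ray(c,[(x.min(),y),(x.max(),y)],.060)] if len(x) else 0)
hsv=cv2.cvtColor(c["img"],cv2.COLOR_RGB2HSV)
m=((hsv[...,0]<6)|(hsv[...,0]>174))&(hsv[...,1]>150)&(hsv[...,2]>60);m[:,:480]=0;m[300:]=0
n,l,s,ce=cv2.connectedComponentsWithStats(m.astype(np.uint8));print([x.tolist() for x in s[1:] if x[4]>100])
p=proj(c,[cal(x,y,z) for x in(-.013,.013) for y in (.126,.138) for z in (.031,.077)]);print(p.min(0),p.max(0))
shift(cal(0,.1365,.153),81.2)
E
```

```text
t 53.35 p [ 0.6111 -0.0264  0.1596] yaw 81.2 F [ 0.5  0.1 -0.9] w 0.348 g 0.0 q [-0.37  0.47  0.42  1.81 -0.24  0.91  1.57]
163 37 [array([-0.0496, -0.0536]), array([-0.0496, -0.0291])]
166 30 [array([-0.0476, -0.0497]), array([-0.0476, -0.0304])]
169 32 [array([-0.0457, -0.0517]), array([-0.0457, -0.0311])]
172 33 [array([-0.0437, -0.0524]), array([-0.0437, -0.0311])]
175 43 [array([-0.0417, -0.0524]), array([-0.0417, -0.0244])]
178 57 [array([-0.0397, -0.0604]), array([-0.0398, -0.023 ])]
181 61 [array([-0.0377, -0.0618]), array([-0.0378, -0.0216])]
184 62 [array([-0.0357, -0.0619]), array([-0.0357, -0.0209])]
187 61 [array([-0.0337, -0.0619]), array([-0.0337, -0.0215])]
240 59 [array([ 0.0036, -0.0621]), array([ 0.0036, -0.0213])]
[[538, 210, 64, 52, 2353]]
[530.49508364 208.36406731] [596.08607173 260.9340892 ]
shift mm [  2.3 179.2   4.7] turn [0.07 0.2  0.03]
```

Emit:
arm_command --commands '[0.001,0.04,0,0,0,0,0.35,0.001,0.08,0,0,0,0,0.35,0.001,0.12,0,0,0,0,0.35,0.001,0.16,0,0,0,0,0.35,0.001,0.18,0,0,0,0,0.35,0.001,0.18,0,0,0,0,0.35,0.001,0.18,0,0,0,0,0.35,0.001,0.18,0,0,0,0,0.35]'

```text
t: 54.2
eef_pos: [0.6351, 0.1489, 0.1555]
tool_rot: [-0.0, 0.078, 0.997, -0.001]
contact_force: [0.5, -0.0, -0.2]
gripper_width: 0.351
grasp_force: 0.0
```

```bash
python3 - <<'E'
from h import *
st();print(incal(tool()[0]));shift(cal(.001,.1365,.036),81.2)
E
```

```text
t 54.2 p [0.6351 0.1489 0.1555] yaw 81.0 F [ 0.5 -0.  -0.2] w 0.351 g 0.0 q [-0.61  0.54  0.39  1.7  -0.24  0.95  1.29]
[0.00057081 0.13405469]
shift mm [ -0.5   2.7 119.5] turn [-0.1  -0.02 -0.16]
```

Emit:
arm_command --commands '[-0.0005,0.0025,0.03,0,0,0,0.35,-0.0005,0.0025,0.06,0,0,0,0.35,-0.0005,0.0025,0.08,0,0,0,0.35,-0.0005,0.0025,0.1,0,0,0,0.35,-0.0005,0.0025,0.112,0,0,0,0.35,-0.0005,0.0025,0.118,0,0,0,0.35,-0.0005,0.0025,0.118,0,0,0,0.35,-0.0005,0.0025,0.118,0,0,0,0.35]'

```text
t: 55.0
eef_pos: [0.6368, 0.154, 0.0387]
tool_rot: [0.001, 0.077, 0.997, 0.0]
contact_force: [0.1, -0.2, 0.3]
gripper_width: 0.349
grasp_force: 0.0
```

Emit:
arm_command --commands '[0,-0.005,0,0,0,0,0.35,0,-0.01,0,0,0,0,0.35,0,-0.02,0,0,0,0,0.35,0,-0.037,0,0,0,0,0.35,0,-0.055,0,0,0,0,0.35,0,-0.075,0,0,0,0,0.35,0,-0.092,0,0,0,0,0.35,0,-0.104,0,0,0,0,0.35]'

```text
t: 55.8
eef_pos: [0.6198, 0.0484, 0.0379]
tool_rot: [-0.0, 0.078, 0.997, -0.0]
contact_force: [0.6, 2.2, 1.1]
gripper_width: 0.35
grasp_force: 0.9
```

Emit:
arm_command --commands '[0,-0.002,0,0,0,0,0.35,0,-0.004,0,0,0,0,0.35,0,-0.006,0,0,0,0,0.35,0,-0.008,0,0,0,0,0.35,0,-0.009,0,0,0,0,0.35,0,-0.01,0,0,0,0,0.35,0,-0.011,0,0,0,0,0.35,0,-0.012,0,0,0,0,0.35]'

```text
t: 56.6
eef_pos: [0.6182, 0.0406, 0.0376]
tool_rot: [-0.0, 0.076, 0.997, 0.0]
contact_force: [-0.5, 3.5, -1.5]
gripper_width: 0.351
grasp_force: 1.6
```

```bash
python3 - <<'E'
from h import *
st();print(incal(tool()[0]))
E
```

```text
t 56.6 p [0.6182 0.0406 0.0376] yaw 81.3 F [-0.5  3.5 -1.5] w 0.351 g 1.6 q [-0.4   0.64  0.32  1.85 -0.3   0.7   1.51]
[0.00048395 0.024432  ]
```

Emit:
arm_command --commands '[0,-0.001,0,0,0,0,0.35,0,-0.002,0,0,0,0,0.35,0,-0.003,0,0,0,0,0.35,0,-0.004,0,0,0,0,0.35,0,-0.005,0,0,0,0,0.35,0,-0.006,0,0,0,0,0.35,0,-0.007,0,0,0,0,0.35,0,-0.008,0,0,0,0,0.35]'

```text
t: 57.4
eef_pos: [0.617, 0.0317, 0.0377]
tool_rot: [-0.0, 0.076, 0.997, 0.0]
contact_force: [-2.0, 4.2, -1.2]
gripper_width: 0.355
grasp_force: 1.7
```

Emit:
arm_command --commands '[0,-0.001,0,0,0,0,0.35,0,-0.001,0,0,0,0,0.35]'

```text
t: 57.6
eef_pos: [0.6171, 0.0304, 0.0378]
tool_rot: [0.0, 0.077, 0.997, -0.0]
contact_force: [-0.8, 2.6, -1.2]
gripper_width: 0.352
grasp_force: 1.2
```

Emit:
arm_command --commands '[0,-0.001,0,0,0,0,0.35,0,-0.001,0,0,0,0,0.35]'

```text
t: 57.8
eef_pos: [0.617, 0.0295, 0.0379]
tool_rot: [0.0, 0.077, 0.997, -0.0]
contact_force: [-1.0, 2.4, -1.8]
gripper_width: 0.355
grasp_force: 1.4
```

```bash
python3 - <<'E'
from h import *
st();print(incal(tool()[0]))
E
```

```text
t 57.8 p [0.617  0.0295 0.0379] yaw 81.2 F [-1.   2.4 -1.8] w 0.355 g 1.4 q [-0.39  0.64  0.32  1.85 -0.3   0.7   1.53]
[0.0009996  0.01333337]
```

Two more steps should seat it at about 12.5 mm.

Emit:
arm_command --commands '[0,-0.001,0,0,0,0,0.35,0,-0.001,0,0,0,0,0.35]'

```text
t: 58.0
eef_pos: [0.6169, 0.0287, 0.0379]
tool_rot: [0.0, 0.077, 0.997, 0.0]
contact_force: [-0.9, 4.1, -1.3]
gripper_width: 0.354
grasp_force: 1.5
```

Emit:
arm_command --commands '[0,-0.001,0,0,0,0,0.35,0,-0.001,0,0,0,0,0.35]'

```text
t: 58.2
eef_pos: [0.6169, 0.0286, 0.0379]
tool_rot: [0.0, 0.076, 0.997, 0.0]
contact_force: [-0.6, 4.6, -1.3]
gripper_width: 0.354
grasp_force: 2.5
```

Emit:
arm_command --commands '[0,0,0,0,0,0,0.35,0,0,0,0,0,0,0.35,0,0,0,0,0,0,0.35,0,0,0,0,0,0,0.35,0,0,0,0,0,0,0.35,0,0,0,0,0,0,0.35,0,0,0,0,0,0,0.35,0,0,0,0,0,0,0.35]'

```text
t: 59.0
eef_pos: [0.6169, 0.0286, 0.0378]
tool_rot: [0.0, 0.076, 0.997, 0.0]
contact_force: [-0.5, 5.2, -2.0]
gripper_width: 0.354
grasp_force: 2.5
```

Emit:
arm_command --commands '[0,0,0,0,0,0,0.35,0,0,0,0,0,0,0.35,0,0,0,0,0,0,0.35,0,0,0,0,0,0,0.35,0,0,0,0,0,0,0.35,0,0,0,0,0,0,0.35,0,0,0,0,0,0,0.35]'

```text
t: 59.7
eef_pos: [0.6169, 0.0286, 0.0379]
tool_rot: [0.0, 0.076, 0.997, 0.0]
contact_force: [-0.6, 5.5, -1.8]
gripper_width: 0.35
grasp_force: 2.5
```

Emit:
arm_command --commands '[0,0.01,0,0,0,0,0.35,0,0.018,0,0,0,0,0.35,0,0.03,0,0,0,0,0.35,0,0.05,0,0,0,0,0.35,0,0.07,0,0,0,0,0.35,0,0.09,0,0,0,0,0.35,0,0.103,0,0,0,0,0.35,0,0.112,0,0,0,0,0.35]'

```text
t: 60.5
eef_pos: [0.6338, 0.1407, 0.0378]
tool_rot: [0.0, 0.076, 0.997, 0.0]
contact_force: [0.4, -1.9, 0.9]
gripper_width: 0.349
grasp_force: 0.9
```

Emit:
arm_command --commands '[0,0.006,0,0,0,0,0.35,0,0.012,0,0,0,0,0.35,0,0.017,0,0,0,0,0.35,0,0.02,0,0,0,0,0.35,0,0.02,0,0,0,0,0.35,0,0.015,0,0,0,0,0.35,0,0.011,0,0,0,0,0.35,0,0.011,0,0,0,0,0.35]'

```text
t: 61.3
eef_pos: [0.6352, 0.1479, 0.0378]
tool_rot: [-0.0, 0.077, 0.997, -0.0]
contact_force: [-0.2, 0.1, 0.1]
gripper_width: 0.348
grasp_force: 0.0
```

Emit:
arm_command --commands '[0,0,-0.03,0,0,0,0.35,0,0,-0.07,0,0,0,0.35,0,0,-0.11,0,0,0,0.35,0,0,-0.12,0,0,0,0.35,0,0,-0.12,0,0,0,0.4]'

```text
t: 61.8
eef_pos: [0.6367, 0.1495, 0.16]
tool_rot: [0.002, 0.077, 0.997, 0.001]
contact_force: [0.4, -1.1, 0.1]
gripper_width: 0.4
grasp_force: 0.0
```

```bash
python3 - <<'E'
from h import *
st();shift(cal(0,-.054,.155),81.2)
E
```

```text
t 61.8 p [0.6367 0.1495 0.16  ] yaw 81.2 F [ 0.4 -1.1  0.1] w 0.4 g 0.0 q [-0.61  0.53  0.39  1.7  -0.24  0.95  1.3 ]
shift mm [   2.1 -188.9    4.6] turn [0.13 0.21 0.01]
```

Emit:
arm_command --commands '[0.001,-0.04,0,0,0,0,0.72,0.001,-0.08,0,0,0,0,0.72,0.001,-0.12,0,0,0,0,0.72,0.001,-0.16,0,0,0,0,0.72,0.001,-0.19,0,0,0,0,0.72,0.001,-0.19,0,0,0,0,0.72,0.001,-0.19,0,0,0,0,0.72,0.001,-0.19,0,0,0,0,0.72]'

```text
t: 62.6
eef_pos: [0.605, -0.0365, 0.1566]
tool_rot: [-0.001, 0.076, 0.997, 0.0]
contact_force: [-0.3, 0.4, -0.4]
gripper_width: 0.723
grasp_force: 0.0
```

```bash
python3 - <<'E'
from h import *
st();c=read_camera("wrist")
for y in range(172,193,4):
    L=c["img"][y].astype(int);x=np.flatnonzero(((L[:,0]-L[:,2])>25)&(np.arange(640)>240)&(np.arange(640)<420));print(y,len(x),[incal(p).round(4) for p in ray(c,[(x.min(),y),(x.max(),y)],.060)])
shift(cal(0.001,-.054,.035),81.2)
E
```

```text
t 62.6 p [ 0.605  -0.0365  0.1566] yaw 81.3 F [-0.3  0.4 -0.4] w 0.723 g 0.0 q [-0.36  0.47  0.42  1.82 -0.24  0.91  1.59]
172 33 [array([-0.0493, -0.0642]), array([-0.0494, -0.0431])]
176 29 [array([-0.0467, -0.0635]), array([-0.0468, -0.045 ])]
180 33 [array([-0.0441, -0.0655]), array([-0.0442, -0.0443])]
184 44 [array([-0.0415, -0.0662]), array([-0.0415, -0.0376])]
188 58 [array([-0.0388, -0.0743]), array([-0.0389, -0.0363])]
192 62 [array([-0.0361, -0.0757]), array([-0.0362, -0.0349])]
shift mm [ -1.8  -0.5 121.8] turn [ 0.03 -0.08  0.17]
```

Emit:
arm_command --commands '[-0.0015,0,0.03,0,0,0,0.72,-0.0015,0,0.06,0,0,0,0.72,-0.0015,0,0.085,0,0,0,0.72,-0.0015,0,0.105,0,0,0,0.72,-0.0015,0,0.117,0,0,0,0.72,-0.0015,0,0.121,0,0,0,0.72,-0.0015,0,0.121,0,0,0,0.72]'

```text
t: 63.35
eef_pos: [0.6069, -0.0379, 0.0366]
tool_rot: [-0.0, 0.076, 0.997, 0.0]
contact_force: [-0.3, -0.4, -0.1]
gripper_width: 0.721
grasp_force: 0.0
```

Emit:
arm_command --commands '[0,0,0,0,0,0,0.2,0,0,0,0,0,0,0.2,0,0,0,0,0,0,0.2,0,0,0,0,0,0,0.2,0,0,0,0,0,0,0.2]' --force 60

```text
t: 63.85
eef_pos: [0.6079, -0.0386, 0.0381]
tool_rot: [0.001, 0.076, 0.997, 0.0]
contact_force: [-1.0, -0.6, 6.9]
gripper_width: 0.478
grasp_force: 62.4
```

Emit:
arm_command --commands '[0,0.003,-0.01,0,0,0,0.2,0,0.005,-0.04,0,0,0,0.2,0,0.005,-0.08,0,0,0,0.2,0,0.005,-0.11,0,0,0,0.2,0,0.005,-0.12,0,0,0,0.2,0,0.005,-0.12,0,0,0,0.2]'

```text
t: 64.45
eef_pos: [0.6084, -0.0333, 0.1583]
tool_rot: [0.001, 0.076, 0.997, 0.0]
contact_force: [-0.9, 0.6, -2.7]
gripper_width: 0.481
grasp_force: 61.4
```

```bash
python3 - <<'E'
from h import *
st();shift(brd(0,-.07,.12),95)
c=read_camera("top");save(c,"t3",(60,140,400,320),2.3)
E
```

```text
t 64.45 p [ 0.6084 -0.0333  0.1583] yaw 81.2 F [-0.9  0.6 -2.7] w 0.481 g 61.4 q [-0.37  0.47  0.43  1.81 -0.24  0.91  1.59]
shift mm [141.8 313.6  38.2] turn [  0.04   0.16 -13.76]
```

View pics/t3.png

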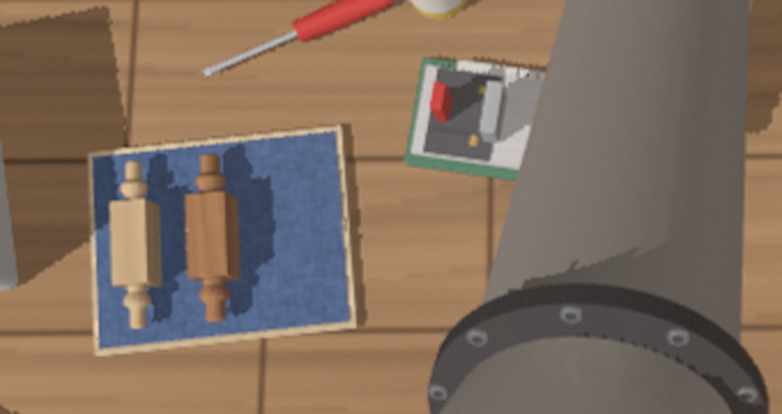

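The top crop shows pale and brown lying parallel on the board, and the caliper jaw open. The board corners are at crop (91,152), (346,127), (356,325) and (97,352).

```bash
python3 - <<'E'
from h import *
c=read_camera("top");f=lambda a,z:ray(c,np.array(a)/2.3+[60,140],z)
B=f([(91,152),(346,127),(356,325),(97,352)],.012);C=B.mean(0);y=B[0]+B[3]-B[1]-B[2];y/=np.linalg.norm(y);x=np.array([y[1],-y[0],0])
print(C.round(4),np.degrees(np.arctan2(y[1],y[0])))
for n,q,h in[("pale",[(110,202),(157,198),(160,285),(112,288)],.046),("brown",[(186,193),(230,190),(239,277),(189,283)],.05)]:
    P=f(q,h)-C;print(n,(P@x).round(3),(P@y).round(3))
P=f([(137,328),(133,162)],.03)-C;print((P@x).round(3),(P@y).round(3))
E
```

```text
[0.512  0.3666 0.012 ] 95.5008065886912
pale [ 0.038  0.037 -0.045 -0.043] [0.092 0.048 0.048 0.093]
brown [ 0.038  0.037 -0.046 -0.046] [ 0.019 -0.022 -0.026  0.02 ]
[-0.081  0.079] [0.078 0.076]
```

Emit:
arm_command --commands '[0.02,0.043,0,0,0,-2,0.2,0.04,0.086,0,0,0,-4,0.2,0.06,0.13,0,0,0,-6,0.2,0.08,0.175,0,0,0,-8,0.2,0.1,0.22,0,0,0,-10,0.2,0.12,0.265,0,0,0,-12,0.2,0.135,0.3,0,0,0,-14,0.2,0.14,0.31,0,0,0,-14,0.2]'

```text
t: 65.35
eef_pos: [0.513, 0.2998, 0.1544]
tool_rot: [-0.002, -0.05, 0.999, 0.0]
contact_force: [-1.3, -0.2, -2.3]
gripper_width: 0.478
grasp_force: 61.5
```

```bash
python3 - <<'E'
from h import *
st();shift(brd(0,-.068,.036),95)
E
```

```text
t 65.35 p [0.513  0.2998 0.1544] yaw 95.7 F [-1.3 -0.2 -2.3] w 0.478 g 61.5 q [-0.86  0.44  0.3   1.84 -0.17  0.89  1.19]
shift mm [-3.500e+00  1.000e-01  1.184e+02] turn [ 0.04 -0.23  0.72]
```

Emit:
arm_command --commands '[-0.002,-0.003,0.03,0,0,0.3,0.2,-0.002,-0.003,0.065,0,0,0.3,0.2,-0.002,-0.003,0.09,0,0,0.3,0.2,-0.002,-0.003,0.105,0,0,0.3,0.2,-0.002,-0.003,0.113,0,0,0.3,0.2,-0.002,-0.003,0.117,0,0,0.3,0.2,-0.002,-0.003,0.117,0,0,0.3,0.2,-0.002,-0.003,0.117,0,0,0.3,0.2]'

```text
t: 66.15
eef_pos: [0.5195, 0.2917, 0.0408]
tool_rot: [0.001, -0.043, 0.999, 0.0]
contact_force: [-0.2, -0.9, -1.9]
gripper_width: 0.479
grasp_force: 61.5
```

```bash
python3 - <<'E'
from h import *
st();shift(brd(0,-.071,.0325),95.3)
E
```

```text
t 66.15 p [0.5195 0.2917 0.0408] yaw 94.9 F [-0.2 -0.9 -1.9] w 0.479 g 61.5 q [-0.81  0.6   0.26  1.9  -0.23  0.67  1.24]
shift mm [2.9 5.8 8.3] turn [ 0.05  0.09 -0.38]
```

Emit:
arm_command --commands '[0.004,0.005,0.004,0,0,0,0.2,0.004,0.005,0.007,0,0,0,0.2,0.004,0.005,0.008,0,0,0,0.2,0.004,0.005,0.008,0,0,0,0.2]'

```text
t: 66.55
eef_pos: [0.514, 0.2968, 0.0322]
tool_rot: [-0.0, -0.043, 0.999, 0.0]
contact_force: [-1.3, 0.1, 3.0]
gripper_width: 0.482
grasp_force: 61.9
```

Emit:
arm_command --commands '[0,0,0,0,0,0,0.6,0,0,0,0,0,0,0.6,0,0,0,0,0,0,0.6,0,0,-0.02,0,0,0,0.6,0,0,-0.06,0,0,0,0.6,0,0,-0.11,0,0,0,0.8,0,0,-0.15,0,0,0,1,0,0,-0.17,0,0,0,1]'

```text
t: 67.35
eef_pos: [0.5162, 0.2965, 0.206]
tool_rot: [0.002, -0.043, 0.999, 0.002]
contact_force: [0.0, 0.9, -0.6]
gripper_width: 0.997
grasp_force: 0.0
```

Emit:
arm_command --commands '[0,-0.04,0,0,0,0,1,0,-0.08,0,0,0,0,1,0,-0.12,0,0,0,0,1,0,-0.14,0,0,0,0,1,0,-0.14,0,0,0,0,1,0,-0.14,0,0,0,0,1,0,-0.14,0,0,0,0,1]'

```text
t: 68.05
eef_pos: [0.5263, 0.1581, 0.2017]
tool_rot: [-0.0, -0.044, 0.999, 0.0]
contact_force: [-0.0, -0.0, 0.2]
gripper_width: 0.998
grasp_force: 0.0
```

```bash
python3 - <<'E'
from h import *
st();c=read_camera("top");a=c["img"][140:320,60:240];w=read_camera("scene")["img"][220:400,260:560]
im=np.hstack([cv2.resize(a,(360,360)),cv2.resize(w,(440,264))[:264].copy() if 0 else cv2.copyMakeBorder(cv2.resize(w,(440,264)),0,96,0,0,cv2.BORDER_CONSTANT)])
cv2.imwrite("pics/fin.png",im[:,:,::-1])
E
```

```text
t 68.05 p [0.5263 0.1581 0.2017] yaw 95.0 F [-0.  -0.   0.2] w 0.998 g 0.0 q [-0.71  0.31  0.38  1.91 -0.14  0.94  1.39]
```

View pics/fin.png

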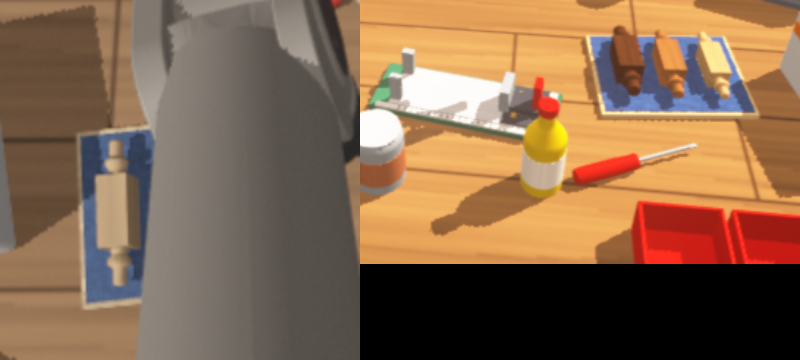

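All three rungs lie flat side by side on the board, the caliper is open and empty, and the bystanders are where they were.

```bash
python3 -c "
from station import *
print(hand_in())"
```

```text
the job is handed in; nothing more can be done
None
```

The job is handed in at about 68 s: the offcut is in the crate, the pale, brown and dark rungs were each checked in order and lie flat on the board, and the caliper is open and empty; I viewed 15 pictures, one over the limit of 14.

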